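# Load a kiln shelf with lidded jars

### The job

Get this kiln shelf ready for the bisque jars: first move the mug that was left on it onto the cork mat, then stand every jar upright and wholly on the shelf, not touching one another (a finger's width between them), and set a lid on each so it is seated and level. Last of all, once every jar has its lid, stand the cone pack upright wholly on the shelf, clear of the jars. There may be a lid to spare, which can stay on the bench; leave everything else on the bench alone.

Things in the scene. Friction and masses are not known exactly. Their poses are not given: they have to be found in the camera images.
- kiln_shelf: Square sandy-coloured kiln shelf, 280 x 280 x 14 mm (all sizes in mm), fixed flat on the bench. Origin: centre of its underside; x and y run along its sides, z up; its top is 14 above the bench.
- mat: Round cork mat, 130 mm dia, 4 mm thick, fixed on the bench. Origin: centre of its underside.
- mug_centre (a point): Pale glazed mug that stands on the kiln shelf at the start: 76 mm dia, 72 mm high (sizes in mm), straight wall 8 thick, open top, empty (floor 8 thick), about 240 g. One loop handle at its +y side, reaching 65 from the axis, its top at 61 and its foot at 13 above the mug's foot; the rest of the rim is free. This point: on its axis, half-way up (36 below the rim). z is up.
- jar_tall_centre (a point): Empty round bisque jar without handles (may be absent), sizes in mm: 80 dia, 84 high, wall 8 thick (mouth 64 dia), straight except that the lowest 12 narrow to a foot of 72 dia, floor 8 thick, 250 to 420 g. Too wide to hold across; lift it by the rim. This point: on its axis, half-way up (42 below the rim). z is up.
- jar_mid_centre (a point): Empty round bisque jar without handles (may be absent), sizes in mm: 80 dia, 70 high, wall 8 thick (mouth 64 dia), straight except that the lowest 12 narrow to a foot of 72 dia, floor 8 thick, 250 to 420 g. Too wide to hold across; lift it by the rim. This point: on its axis, half-way up (35 below the rim). z is up.
- jar_low_centre (a point): Empty round bisque jar without handles (may be absent), sizes in mm: 80 dia, 58 high, wall 8 thick (mouth 64 dia), straight except that the lowest 12 narrow to a foot of 72 dia, floor 8 thick, 250 to 420 g. Too wide to hold across; lift it by the rim. This point: on its axis, half-way up (29 below the rim). z is up.
- lid_a_knob (a point): Bisque lid, one of three alike; each fits any of the jars. Sizes in mm: a disc of 88 dia, 6 thick; below it a locating spigot of 57 dia, 6 deep, that goes inside the jar's mouth; above it a straight knob of 20 dia, 26 high, on the axis. About 130 g. Lies on the bench on its spigot, knob up. This point: on the axis half-way up the knob, 19 above the underside of the disc (which rests on the jar's rim), 25 above the underside of the spigot. z is up.
- lid_b_knob (a point): Bisque lid, one of three alike; each fits any of the jars. Sizes in mm: a disc of 88 dia, 6 thick; below it a locating spigot of 57 dia, 6 deep, that goes inside the jar's mouth; above it a straight knob of 20 dia, 26 high, on the axis. About 130 g. Lies on the bench on its spigot, knob up. This point: on the axis half-way up the knob, 19 above the underside of the disc (which rests on the jar's rim), 25 above the underside of the spigot. z is up.
- lid_c_knob (a point): Bisque lid, one of three alike; each fits any of the jars. Sizes in mm: a disc of 88 dia, 6 thick; below it a locating spigot of 57 dia, 6 deep, that goes inside the jar's mouth; above it a straight knob of 20 dia, 26 high, on the axis. About 130 g. Lies on the bench on its spigot, knob up. This point: on the axis half-way up the knob, 19 above the underside of the disc (which rests on the jar's rim), 25 above the underside of the spigot. z is up.
- cone_pack_bar (a point): Cone pack: sizes in mm, terracotta bar 24 (x) by 72 (y) by 18 high, with three small pale cones standing along its top, 30 high, 12 dia at the base, so 48 high in all; about 70 g. This point: centre of the bar, 9 above its underside. z is up.
- blue_bowl: Bystander, leave alone: blue round bowl, 130 dia, 55 high mm. Origin: centre of its underside.
- sample_pot: Bystander, leave alone: small white pot, solid, 38 dia, 40 high mm. Origin: centre of its underside.
- rib: Bystander, leave alone: flat dark wooden potter's rib, 90 x 35 x 8 mm. Origin: centre of its underside.
- stain_pot: Bystander, leave alone: small grey pot, solid, 44 dia, 35 high mm. Origin: centre of its underside.
Mind the look-alikes: they are no part of the job. What is shaped like the part that bears jar_low_centre but orange or purple is not meant.

How it is judged:
By the outcome, as a careful person would: the job done as asked, in the order asked, and still so for the second after the job is handed in, with the robot touching nothing.
Of jar_tall, jar_mid, jar_low only 2 to 3 are there at a start; the rules pass over those that are not, and their reading is None.
At some moment in a run one of jar_tall, jar_mid, jar_low, cone_pack may be knocked a few centimetres aside while the robot is not near it.
It also fails if it takes over 210 s, if anything falls off the work surface, if the arm or the gripper's body presses on something with over 40 N, if the wrist force passes 120 N, or if a joint passes its speed limit or range.

### The arm

A 7-joint arm with a two-finger parallel gripper is mounted at the origin on the work surface. World frame = base frame: x ahead of the robot, y to its left, z up, the work surface at z = 0. Lengths are in m, angles in rad, forces in N, time in s.
With the tool pointing down it reaches from about 0.4 to 0.85 m from the base axis. Payload 10.4 kg.
Tool frame: the origin (TCP) lies at the centre of the arm's flange, where the gripper is bolted on; the fingertips stand 173 mm ahead of it and the grasp point (between the pads) lies 155 mm ahead of it (manip.nose_length is the distance from the TCP to the fingertips, in m); z points along the fingers, x is the direction in which the jaws open and shut, and the axes are right-handed (so a half turn about z gives the same grasp; the last joint's range is limited). The gripper opens to 85 mm and grips with 20 to 120 N. Pads are 22 mm wide; open, the fingers measure 114 mm over their backs; the gripper's body (76 mm by 85 mm) begins 54 mm behind the grasp point. The pads swing forward as they close: fully open they stand 13 mm farther back than shut.
Start: joints at [1.142, 0.332, -0.065, 1.46, 0.022, 1.35, -0.088], TCP at [0.247, -0.574, 0.405] pointing down, gripper open.
Joint ranges: [-2.6, 2.6], [-0.5, 2.12], [-1.47, 1.34], [0.16, 2.42], [-1.27, 4.41], [0.06, 2.06], [-2.6, 2.6]. Speed limits (rad/s): [2.22, 2.22, 2.79, 2.79, 3.14, 3.14, 3.14].

### API

Orientations are given as a unit quaternion [x, y, z, w].
In Python, from workcell import status, cams, order, manip gives the robot as it stands.
- The arm moves only by the tool servo_tool, never from a script. Its argument "motion" is a list that holds one entry, the list of rows, each a list of 6 numbers: the shift along the tool's x, y, z in units of 50 mm (1.0 is 50 mm), then the turn, a rotation vector about the tool's x, y, z in units of 5 degrees (1.0 is 5 degrees). In form: [[[x, y, z, ax, ay, az], ...]]. A call has 1 to 12 rows; each row shifts and turns the pose as measured when the row begins, along the tool's axes as they then stand; what a row does not reach is not made up. A row lasts 1/10 s, in which the tool goes at most 50 mm and 8.59 degrees, less where a joint would pass 70% of its speed; a pose out of reach is approached as far as the arm can. A call is refused whole if a number of a shift passes 1 or a number of a turn 1, either way. A call with a gripper value outside its range is refused whole. "jaw" is the closure in counts, from 0 (fully open) to 255 (shut), set as the call begins (left out, the last holds). The fingers move at their own pace and stop on an object; "force" is the grip in N (left out, the last holds). Time passes only in rows, so rows that do not move let the fingers close. It gives the time, the measured TCP pose, the force and the opening at its end, in the units of the state.
- status.get_obs(): the state, without advancing time (a new reading comes with each control period).
- cams.camera(name): name is "scene" or "top"; returns a dict with "color" (384x512x3 uint8, red, green, blue), "vertical_fov" (degrees; the focal length in pixels is half the picture's height over the tangent of half this angle, whatever the lens; pixels are square), "cx", "cy" (the principal point, pixels), "k1" (the pictures are not rectified: a ray, as slopes to the right and down, at radius r is drawn at 1 + k1 r^2 times it, then the intrinsics apply), "extrinsics" (4x4, takes a point from camera to world coordinates). Camera axes: x right, y down, z forward; pixel columns grow to the right and rows downward; lengths in m; the calibration is good to about 2 mm. A picture is of the moment at which its call begins. There is no depth.
- order.hand_in(): hands the job in, once; it reports no verdict.
The state is a dict: "clock": time; "joint_pos": joint angles; "joint_velocities": joint speeds; "tau": joint torques, N m; "position": TCP position; "ee_rot": TCP orientation; "ft_force": force on the tool from outside, world axes, zero at the start; "torque": the same for the moment, N m; "grip_width": opening from 0.0 (shut) to 1.0 (fully open).
Only numpy, scipy, OpenCV 4.12 (cv2) and the standard library are available. Lean on these libraries where they do the work, as an engineer would, in place of code of your own. Each camera call takes 0.05 s, during which the arm holds its last target.

## Working session

There is one attempt and no reset: what is moved stays moved. The work goes in short steps, Python scripts to look and compute and a tool call to move; the robot and the scene stay as the last step left them, time stands still between calls to the robot, and variables do not carry over. Pictures are saved under pics/ and viewed, and the job is handed in when it is done.

Besides the shell and the picture viewer there is one more tool, called after ">>>" as name(argument=value, ...), one argument or row to a line, values as JSON. servo_tool: Moves the arm, as the interface text tells. Its arguments: {"type":"object","properties":{"motion":{"type":"array","items":{"type":"array","items":{"type":"array","items":{"type":"number"}}}},"jaw":{"type":"number"},"force":{"type":"number"}},"required":["motion"]}

```bash
ls; mkdir -p pics; cat > h.py <<'E'
import numpy as np, cv2
from workcell import status, cams, order, manip
def snap(n,f):
    c=cams.camera(n); cv2.imwrite('pics/'+f+'.png',c['color'][:,:,::-1]); 
    np.save('pics/'+f+'.npy',{k:c[k] for k in c},allow_pickle=True); return c
def load(f): return np.load('pics/'+f+'.npy',allow_pickle=True).item()
def K(c):
    h=c['color'].shape[0]; return h/2/np.tan(np.radians(c['vertical_fov'])/2)
def p2w(c,u,v,z):
    f=K(c); d=np.array([(u-c['cx'])/f,(v-c['cy'])/f]); s=d.copy()
    for _ in range(30): s=d/(1+c['k1']*(s@s))
    E=np.array(c['extrinsics']); r=E[:3,:3]@np.array([s[0],s[1],1]); o=E[:3,3]
    return o+r*(z-o[2])/r[2]
def w2p(c,p):
    E=np.array(c['extrinsics']); q=E[:3,:3].T@(np.array(p,float)-E[:3,3]); s=q[:2]/q[2]
    s=s*(1+c['k1']*(s@s)); return s*K(c)+[c['cx'],c['cy']]
def crop(f,x0,y0,x1,y1,k,out):
    im=cv2.imread('pics/'+f+'.png')[y0:y1,x0:x1]; cv2.imwrite('pics/'+out+'.png',cv2.resize(im,None,fx=k,fy=k,interpolation=cv2.INTER_CUBIC))
E
python3 - <<'E'
from h import *
for n in('scene','top'):
    c=snap(n,n+'0'); print(n,c['vertical_fov'],c['cx'],c['cy'],c['k1'],np.round(c['extrinsics'],3).tolist())
o=status.get_obs(); print(o); print(manip.nose_length)
E
```

```text
pics
scene 45.30611564359593 259.7809163729567 190.93862824203993 -0.06682508970446562 [[-0.273, 0.754, -0.597, 1.224], [0.962, 0.203, -0.183, 0.318], [-0.017, -0.624, -0.781, 1.0], [0.0, 0.0, 0.0, 1.0]]
top 56.48748738428549 258.87013770536635 187.68765342182346 -0.001675843889125604 [[-0.02, -0.98, 0.199, 0.306], [-1.0, 0.019, -0.006, 0.096], [0.002, -0.199, -0.98, 1.232], [0.0, 0.0, 0.0, 1.0]]
{'clock': 0.1, 'joint_pos': array([ 1.1423879 ,  0.33279431, -0.06469376,  1.46086501,  0.02160524,
        1.34992695, -0.08850707]), 'joint_velocities': array([ 0.00131421, -0.00118008, -0.00113477, -0.00086096, -0.00202031,
       -0.00103896, -0.000887  ]), 'tau': array([ 1.51176966e-03, -6.26750779e+01,  4.92741633e-02, -3.92429852e+01,
        1.62235141e-02,  7.03603146e-03, -1.21161023e-06]), 'position': array([ 0.24667917, -0.5741253 ,  0.40400065]), 'ee_rot': array([ 8.35095211e-01, -5.50105051e-01, -5.59863955e-04, -3.28289850e-04]), 'ft_force': array([ 0.27544321,  0.47565809, -0.1202208 ]), 'torque': array([-0.00013935,  0.0055817 ,  0.0461413 ]), 'grip_width': 0.9989138984739672}
0.1734
```

View pics/scene0.png

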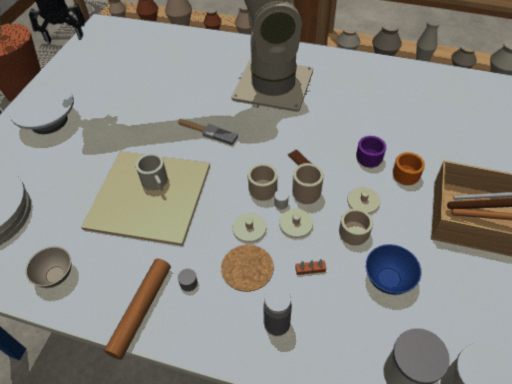

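View pics/top0.png

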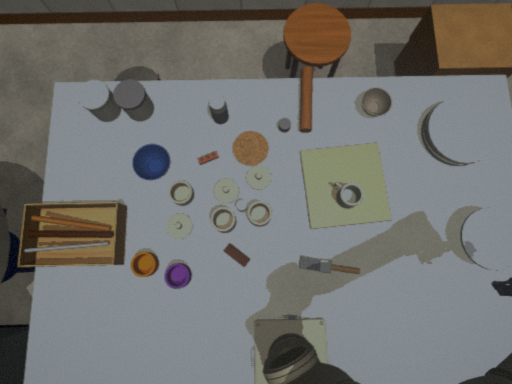

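```bash
python3 - <<'E'
from h import *
crop('top0',120,120,290,290,4,'t0a'); crop('top0',290,130,400,240,5,'t0b'); crop('scene0',220,130,420,290,4,'s0a'); crop('scene0',80,140,220,250,5,'s0b')
E
```

```text
(no output)
```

View pics/t0a.png

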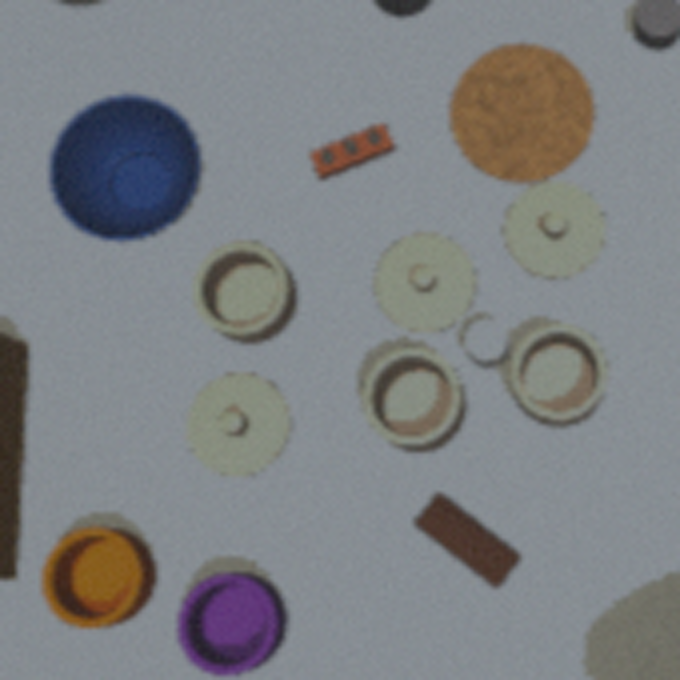

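View pics/t0b.png

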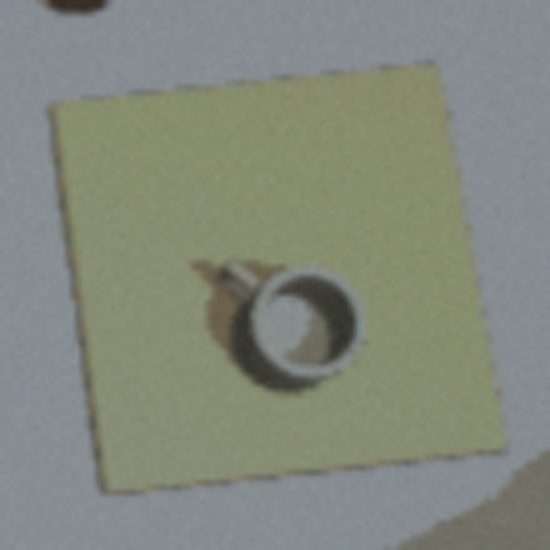

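View pics/s0a.png

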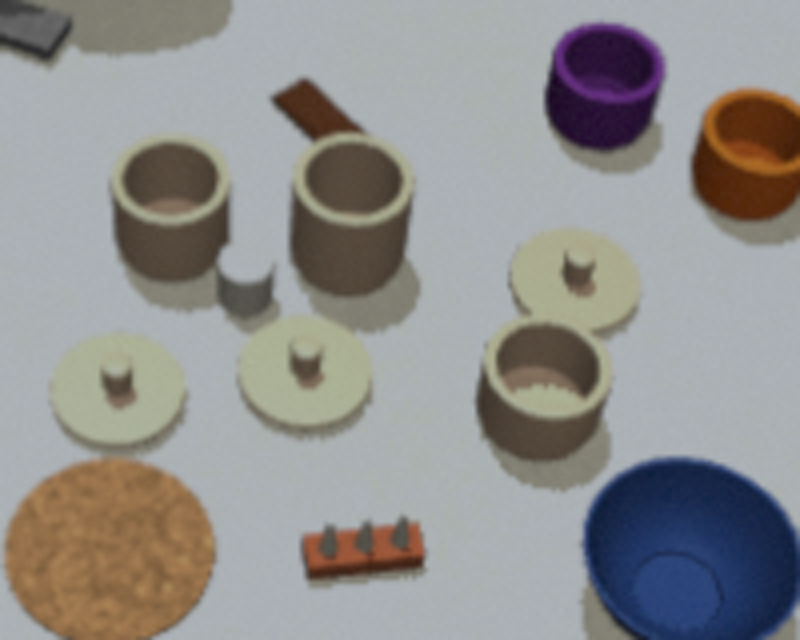

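View pics/s0b.png

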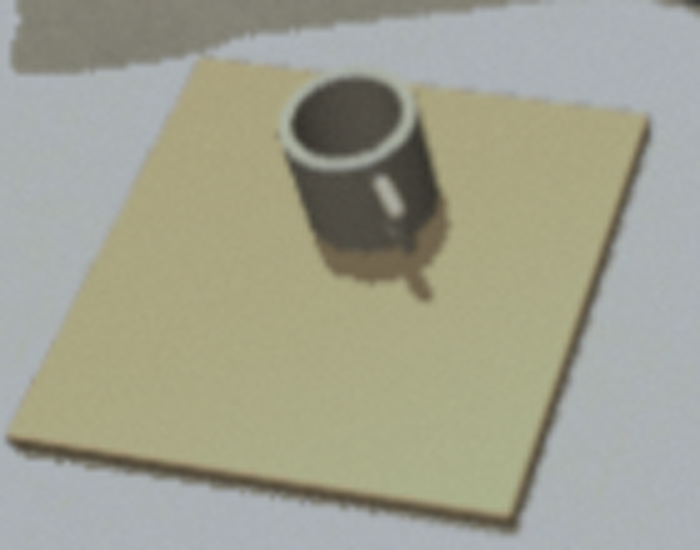

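```bash
cat >> h.py <<'E'
def cp(x,y,k,x0,y0): return ((x+.5)/k-.5+x0,(y+.5)/k-.5+y0)
E
python3 - <<'E'
from h import *
s=load('scene0'); t=load('top0')
S=lambda x,y:cp(x,y,4,220,130)
T=lambda x,y:cp(x,y,4,120,120)
L={'low':(.058,(547,367),(246,289)),'tall':(.084,(352,179),(412,395)),'mid':(.070,(171,179),(556,371)),
'lidR(by mat)':(.038,(117,356),(553,217)),'lidM':(.038,(306,340),(424,271)),'lidL':(.038,(581,252),(232,417)),'mat':(.004,(110,550),(522,113)),'pot':(.04,(246,260),(487,333))}
for n,(z,a,b) in L.items(): print(n,p2w(s,*S(*a),z)[:2].round(4),p2w(t,*T(*b),z)[:2].round(4))
for a,b in ((( 305,557),(316,178)),((423,540),(393,147))): print('bar',p2w(s,*S(*a),.018)[:2].round(4),p2w(t,*T(*b),.018)[:2].round(4))
print('mugS',p2w(s,*cp(347,122,5,80,140),.086).round(4),p2w(t,*cp(306,322,5,290,130),.086).round(4))
print('handleT',p2w(t,*cp(231,273,5,290,130),.07).round(4))
for q in ((52,103),(437,65),(507,452),(103,492)): print('shelfT',p2w(t,*cp(*q,5,290,130),.014).round(4))
for q in ((200,60),(650,118),(515,518),(10,440)): print('shelfS',p2w(s,*cp(*q,5,80,140),.014).round(4))
E
```

```text
low [0.5347 0.3555] [0.5345 0.3494]
tall [0.4377 0.209 ] [0.4399 0.2081]
mid [0.4569 0.091 ] [0.4589 0.0918]
lidR(by mat) [0.5831 0.0901] [0.5963 0.0916]
lidM [0.5393 0.2038] [0.5511 0.2024]
lidL [0.4213 0.3645] [0.4298 0.3628]
mat [0.701  0.1197] [0.701  0.1174]
pot [0.4875 0.1509] [0.4963 0.1492]
bar [0.6819 0.2372] [0.6404 0.2989]
bar [0.6519 0.3036] [0.6674 0.2314]
mugS [ 0.5136 -0.2103  0.086 ] [ 0.5113 -0.21    0.086 ]
handleT [ 0.5482 -0.1667  0.07  ]
shelfT [ 0.6858 -0.0599  0.014 ]
shelfT [ 0.7089 -0.3362  0.014 ]
shelfT [ 0.4313 -0.3604  0.014 ]
shelfT [ 0.4094 -0.0828  0.014 ]
shelfS [ 0.4344 -0.3593  0.014 ]
shelfS [ 0.4092 -0.0817  0.014 ]
shelfS [ 0.684  -0.0558  0.014 ]
shelfS [ 0.7107 -0.3319  0.014 ]
```

```bash
cat >> h.py <<'E'
def over(f,circ,x0,y0,x1,y1,k,out):
    c=load(f); im=np.ascontiguousarray(c['color'][y0:y1,x0:x1,::-1]); im=cv2.resize(im,None,fx=k,fy=k,interpolation=cv2.INTER_CUBIC)
    for x,y,z,r in circ:
        p=np.array([w2p(c,(x+r*np.cos(a),y+r*np.sin(a),z)) for a in np.linspace(0,6.2832,60)])
        p=(p-[x0,y0]+.5)*k-.5; cv2.polylines(im,[np.round(p*8).astype(np.int32)],True,(0,0,255),1,cv2.LINE_AA,3)
    cv2.imwrite('pics/'+out+'.png',im)
E
python3 - <<'E'
from h import *
C=[(.5345,.353,.058,.04),(.439,.2085,.084,.04),(.458,.0915,.07,.04),(.590,.0905,.012,.044),(.545,.203,.012,.044),(.4255,.3635,.012,.044),(.701,.1185,.004,.065),(.512,-.21,.086,.038)]
over('scene0',C,220,130,420,290,4,'so1'); over('top0',C,160,120,280,250,6,'to1')
E
```

```text
(no output)
```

View pics/so1.png

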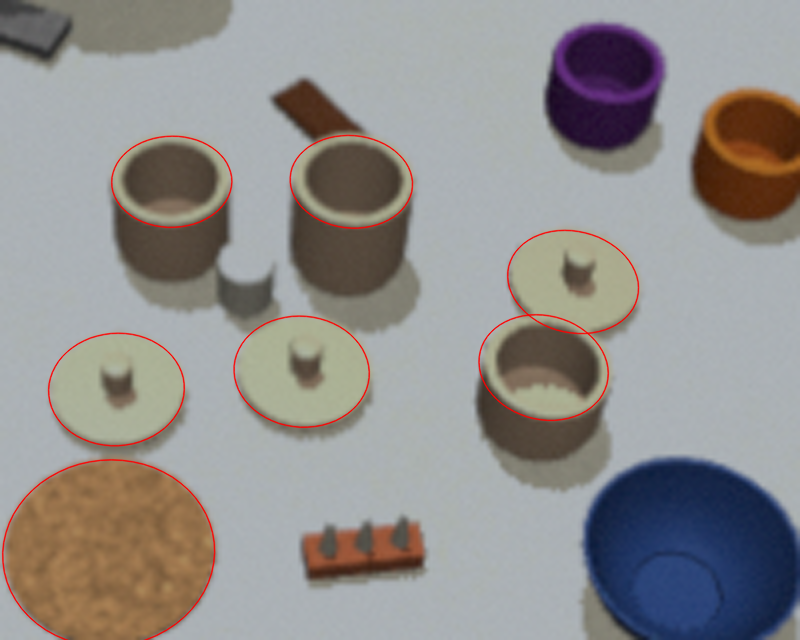

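View pics/to1.png

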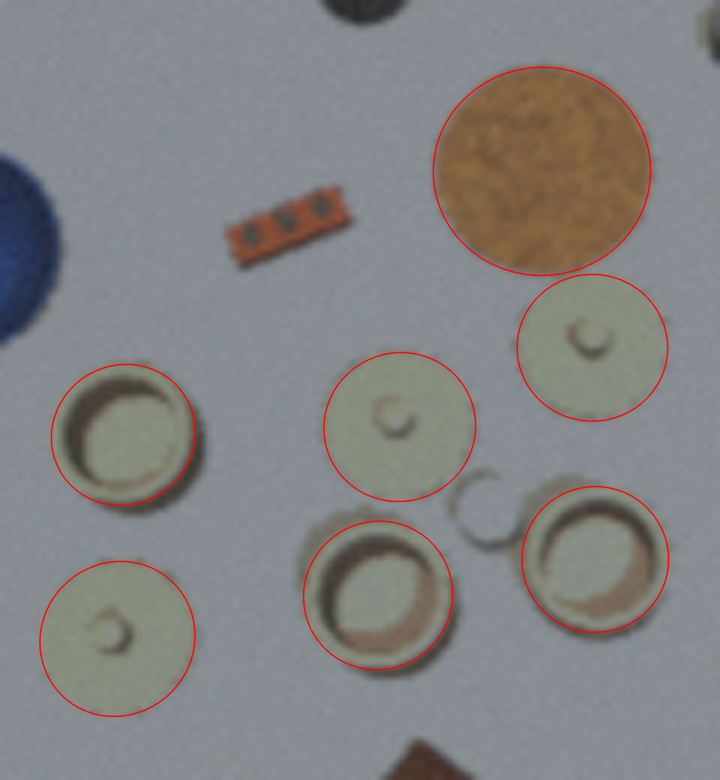

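>>> servo_tool(
  motion=[
    [[0,0,0,0,0,-1],[0,0,0,0,0,-1],[0,0,0,0,0,-1],[0,0,0,0,0,-1],[0,0,0,0,0,-1],[0,0,0,0,0,-1],[0,0,0,0,0,-1],[0,0,0,0,0,-1],[0,0,0,0,0,-1],[0,0,0,0,0,-1],[0,0,0,0,0,-1],[0,0,0,0,0,-1]],
  ],
  jaw=120,
  force=40,
)

```text
clock: 1.3
position: [0.2462, -0.5732, 0.3977]
ee_rot: [0.999, -0.038, -0.003, -0.006]
ft_force: [-0.4, 0.5, -0.2]
grip_width: 0.526
```

```bash
cat > g.py <<'E'
import sys
from h import *
from scipy.spatial.transform import Rotation as R
def go(x,y,z,az=0,n=None):
    o=status.get_obs(); r=R.from_quat(o['ee_rot']); d=r.inv().apply(np.array([x,y,z])-o['position'])/.05
    Rt=R.from_matrix(np.array([[np.cos(az),np.sin(az),0],[np.sin(az),-np.cos(az),0],[0,0,-1]]))
    c=[(r.inv()*Rt).as_rotvec(), (r.inv()*Rt*R.from_euler('z',np.pi)).as_rotvec()]
    w=min(c,key=np.linalg.norm)*180/np.pi/5
    print('pos',o['position'].round(4),'F',o['ft_force'].round(1),'grip',round(o['grip_width'],3),'t',round(o['clock'],1)); print('total shift units',d.round(3),'turn units',w.round(3))
if __name__=='__main__':
    a=[float(v) for v in sys.argv[1:]]; go(a[0],a[1],a[2],np.radians(a[3]) if len(a)>3 else 0)
E
python3 g.py .478 -.21 .32
```

```text
pos [ 0.2462 -0.5732  0.3977] F [-0.4  0.5 -0.2] grip 0.526 t 1.3
total shift units [ 4.079 -7.579  1.611] turn units [-0.129  0.07  -0.875]
```

>>> servo_tool(
  motion=[
    [[0,0,0,-0.13,0.07,-0.87],[0.46,-0.73,0.15,0,0,0],[0.46,-0.73,0.15,0,0,0],[0.46,-0.73,0.15,0,0,0],[0.46,-0.73,0.15,0,0,0],[0.46,-0.73,0.15,0,0,0],[0.46,-0.73,0.15,0,0,0],[0.46,-0.73,0.15,0,0,0],[0.46,-0.73,0.15,0,0,0],[0.46,-0.73,0.15,0,0,0],[0.46,-0.73,0.15,0,0,0],[0,0,0,0,0,0]],
  ],
)

```text
clock: 2.5
position: [0.4792, -0.1932, 0.3152]
ee_rot: [1.0, 0.001, -0.002, -0.001]
ft_force: [0.0, -0.7, 0.4]
grip_width: 0.528
```

```bash
python3 g.py .478 -.21 .32
```

```text
pos [ 0.4792 -0.1932  0.3152] F [ 0.  -0.7  0.4] grip 0.528 t 2.5
total shift units [-0.025  0.335 -0.096] turn units [-0.029  0.051  0.019]
```

>>> servo_tool(
  motion=[
    [[-0.02,0.33,0,0,0.05,0],[0,0,0,0,0,0],[0,0,0.3,0,0,0],[0,0,0.3,0,0,0],[0,0,0.3,0,0,0],[0,0,0.3,0,0,0],[0,0,0.2,0,0,0],[0,0,0,0,0,0]],
  ],
)

```text
clock: 3.3
position: [0.4742, -0.2164, 0.2382]
ee_rot: [1.0, -0.004, -0.002, -0.001]
ft_force: [-0.8, -0.6, 0.2]
grip_width: 0.533
```

```bash
python3 g.py .478 -.21 .239; python3 -c "
from h import *
snap('scene','s1');snap('top','t1')
crop('s1',80,100,220,250,4,'s1c')"
```

```text
pos [ 0.4742 -0.2164  0.2382] F [-0.8 -0.6  0.2] grip 0.533 t 3.3
total shift units [ 0.075 -0.128 -0.016] turn units [-0.025  0.041 -0.088]
```

View pics/s1c.png

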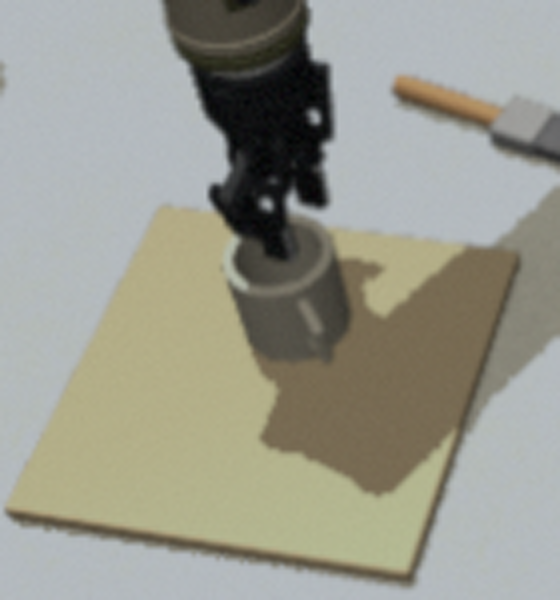

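>>> servo_tool(
  motion=[
    [[0.07,-0.12,0,0,0,-0.08],[0,0,0,0,0,0],[0,0,0,0,0,0]],
  ],
)

```text
clock: 3.7
position: [0.4795, -0.21, 0.2416]
ee_rot: [1.0, 0.0, 0.001, 0.0]
ft_force: [0.0, 0.3, 0.0]
grip_width: 0.533
```

>>> servo_tool(
  motion=[
    [[0,0,0,0,0,0],[0,0,0,0,0,0],[0,0,0,0,0,0],[0,0,0,0,0,0],[0,0,0,0,0,0],[0,0,0,0,0,0],[0,0,0,0,0,0],[0,0,0,0,0,0]],
  ],
  jaw=255,
  force=60,
)

```text
clock: 4.5
position: [0.4798, -0.21, 0.2425]
ee_rot: [1.0, 0.0, 0.001, 0.0]
ft_force: [0.2, -1.4, 1.1]
grip_width: 0.092
```

>>> servo_tool(
  motion=[
    [[0,0,-0.3,0,0,0],[0,0,-0.5,0,0,0],[0,0,-0.5,0,0,0],[0,0,-0.5,0,0,0],[0,0,-0.4,0,0,0],[0,0,0,0,0,0]],
  ],
)

```text
clock: 5.1
position: [0.4785, -0.2092, 0.3593]
ee_rot: [1.0, 0.001, -0.0, -0.0]
ft_force: [-0.3, 0.2, -2.2]
grip_width: 0.097
```

>>> servo_tool(
  motion=[
    [[0.4,-0.7,0,0,0,0],[0.4,-0.7,0,0,0,0],[0.4,-0.7,0,0,0,0],[0.4,-0.7,0,0,0,0],[0.4,-0.7,0,0,0,0],[0.4,-0.7,0,0,0,0],[0.4,-0.7,0,0,0,0],[0.4,-0.7,0,0,0,0],[0.3,-0.4,0,0,0,0],[0,0,0,0,0,0],[0,0,0,0,0,0]],
  ],
)

```text
clock: 6.2
position: [0.6566, 0.0999, 0.3485]
ee_rot: [1.0, -0.002, -0.007, -0.0]
ft_force: [-1.3, -0.1, -2.6]
grip_width: 0.096
```

```bash
python3 g.py .667 .1185 .36
```

```text
pos [0.6566 0.0999 0.3485] F [-1.3 -0.1 -2.6] grip 0.096 t 6.2
total shift units [ 0.204 -0.372 -0.233] turn units [-0.007  0.166 -0.051]
```

>>> servo_tool(
  motion=[
    [[0.2,-0.37,0,0,0.16,-0.05],[0,0,0,0,0,0],[0,0,0.4,0,0,0],[0,0,0.4,0,0,0],[0,0,0.4,0,0,0],[0,0,0.4,0,0,0],[0,0,0.3,0,0,0],[0,0,0,0,0,0],[0,0,0,0,0,0]],
  ],
)

```text
clock: 7.1
position: [0.6645, 0.1069, 0.2482]
ee_rot: [1.0, -0.006, -0.002, 0.003]
ft_force: [0.3, -0.7, -2.0]
grip_width: 0.098
```

```bash
python3 g.py .667 .1185 .234
```

```text
pos [0.6645 0.1069 0.2482] F [ 0.3 -0.7 -2. ] grip 0.098 t 7.1
total shift units [ 0.048 -0.234  0.282] turn units [ 0.075  0.049 -0.129]
```

>>> servo_tool(
  motion=[
    [[0.05,-0.23,0,0.07,0.05,-0.13],[0,0,0,0,0,0],[0,0,0.15,0,0,0],[0,0,0,0,0,0]],
  ],
)

```text
clock: 7.5
position: [0.6681, 0.1199, 0.2433]
ee_rot: [1.0, 0.001, 0.002, -0.001]
ft_force: [0.2, 0.2, -2.0]
grip_width: 0.096
```

```bash
python3 g.py .667 .1185 .2325
```

```text
pos [0.6681 0.1199 0.2433] F [ 0.2  0.2 -2. ] grip 0.096 t 7.5
total shift units [-0.024  0.029  0.216] turn units [-0.013 -0.055  0.014]
```

>>> servo_tool(
  motion=[
    [[0,0,0.12,0,-0.05,0],[0,0,0.1,0,0,0],[0,0,0.03,0,0,0],[0,0,0,0,0,0]],
  ],
)

```text
clock: 7.9
position: [0.6685, 0.1202, 0.2328]
ee_rot: [1.0, 0.0, 0.001, -0.0]
ft_force: [0.2, 0.3, -2.6]
grip_width: 0.094
```

>>> servo_tool(
  motion=[
    [[0,0,0.04,0,0,0],[0,0,0.04,0,0,0],[0,0,0,0,0,0]],
  ],
)

```text
clock: 8.2
position: [0.6686, 0.1204, 0.2329]
ee_rot: [1.0, 0.0, 0.002, 0.0]
ft_force: [0.1, -1.1, -2.7]
grip_width: 0.099
```

>>> servo_tool(
  motion=[
    [[0,0,0.08,0,0,0],[0,0,0.08,0,0,0]],
  ],
)

```text
clock: 8.4
position: [0.6688, 0.1208, 0.2323]
ee_rot: [1.0, -0.0, 0.002, 0.001]
ft_force: [-23.5, -6.8, 42.4]
grip_width: 0.096
```

>>> servo_tool(
  motion=[
    [[0,0,-0.04,0,0,0],[0,0,0,0,0,0],[0,0,0,0,0,0],[0,0,0,0,0,0],[0,0,0,0,0,0]],
  ],
  jaw=140,
)

```text
clock: 8.9
position: [0.6692, 0.1206, 0.2341]
ee_rot: [1.0, -0.0, 0.003, 0.001]
ft_force: [-0.6, 0.1, 0.1]
grip_width: 0.45
```

>>> servo_tool(
  motion=[
    [[0,0,-0.3,0,0,0],[0,0,-0.5,0,0,0],[0,0,-0.6,0,0,0],[0,0,-0.6,0,0,0],[0,0,-0.4,0,0,0],[-0.3,0,0,0,0,0],[-0.6,0,0,0,0,0],[-0.6,0,0,0,0,0]],
  ],
)

```text
clock: 9.7
position: [0.5933, 0.121, 0.3638]
ee_rot: [1.0, -0.001, 0.005, -0.0]
ft_force: [-0.6, -0.0, 0.1]
grip_width: 0.452
```

```bash
python3 -c "
from h import *
snap('scene','s2');snap('top','t2')
C=[(.701,.1185,.004,.065),(.701,.119,.076,.038),(.5345,.353,.058,.04)]
over('s2',C,200,130,400,290,4,'s2c')"; python3 g.py .498 .353 .32
```

```text
pos [0.5915 0.1217 0.3641] F [ 0.9 -0.2 -0.1] grip 0.454 t 9.8
total shift units [-1.875 -4.627  0.863] turn units [ 0.008 -0.092  0.004]
```

View pics/s2c.png

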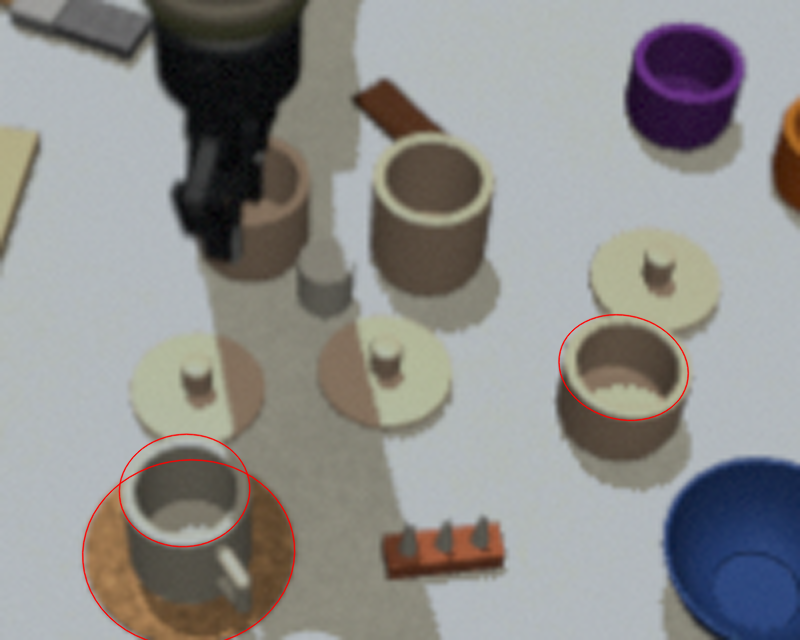

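View pics/t2.png

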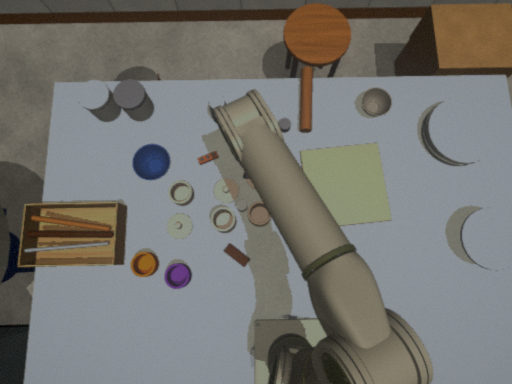

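>>> servo_tool(
  motion=[
    [[-0.2,-0.5,0.1,0,-0.1,0],[-0.2,-0.5,0.1,0,0,0],[-0.2,-0.5,0.1,0,0,0],[-0.2,-0.5,0.1,0,0,0],[-0.2,-0.5,0.1,0,0,0],[-0.2,-0.5,0.1,0,0,0],[-0.2,-0.5,0.1,0,0,0],[-0.2,-0.5,0.1,0,0,0],[-0.2,-0.4,0.1,0,0,0],[0,0,0,0,0,0],[0,0,0,0,0,0]],
  ],
)

```text
clock: 10.9
position: [0.5031, 0.3495, 0.3265]
ee_rot: [1.0, -0.002, 0.005, -0.001]
ft_force: [0.0, -0.8, -0.1]
grip_width: 0.448
```

```bash
python3 g.py .4985 .353 .30
```

```text
pos [0.5031 0.3495 0.3265] F [ 0.  -0.8 -0.1] grip 0.448 t 10.9
total shift units [-0.097 -0.068  0.528] turn units [-0.02  -0.107 -0.053]
```

>>> servo_tool(
  motion=[
    [[-0.1,-0.07,0.2,0,-0.1,-0.05],[0,0,0.4,0,0,0],[0,0,0.4,0,0,0],[0,0,0.3,0,0,0],[0,0,0,0,0,0],[0,0,0,0,0,0]],
  ],
)

```text
clock: 11.5
position: [0.5009, 0.3497, 0.2591]
ee_rot: [1.0, -0.003, 0.001, -0.0]
ft_force: [-0.2, 0.3, -0.1]
grip_width: 0.455
```

```bash
python3 g.py .4985 .353 .211; python3 -c "
from h import *
c=snap('scene','s3')
crop('s3',300,150,420,270,5,'s3c')"
```

```text
pos [0.5009 0.3497 0.2591] F [-0.2  0.3 -0.1] grip 0.455 t 11.5
total shift units [-0.05  -0.064  0.962] turn units [-0.011 -0.014 -0.073]
```

View pics/s3c.png

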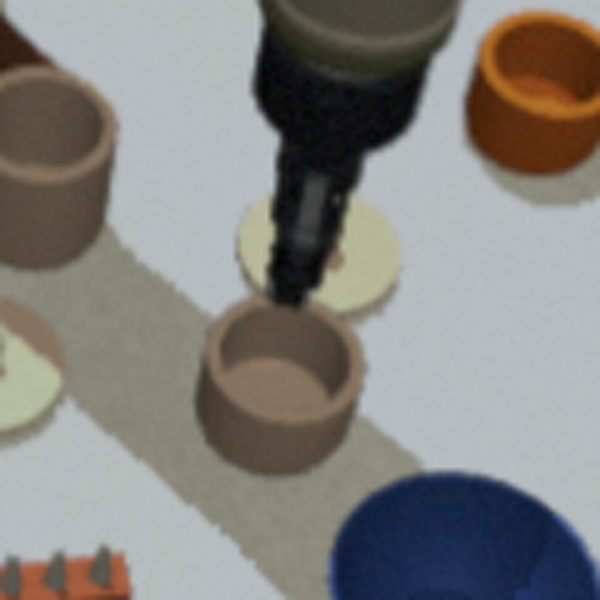

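>>> servo_tool(
  motion=[
    [[-0.05,-0.08,0.1,0,0,-0.07],[0,0,0.3,0,0,0],[0,0,0.3,0,0,0],[0,0,0.2,0,0,0],[0,0,0,0,0,0],[0,0,0,0,0,0]],
  ],
)

```text
clock: 12.15
position: [0.4985, 0.3544, 0.2113]
ee_rot: [1.0, 0.0, 0.001, -0.001]
ft_force: [0.0, 0.5, 0.6]
grip_width: 0.451
```

```bash
python3 g.py .4985 .353 .211
```

```text
pos [0.4985 0.3544 0.2113] F [0.  0.5 0.6] grip 0.451 t 12.2
total shift units [-0.     0.028  0.005] turn units [-0.02  -0.029  0.004]
```

>>> servo_tool(
  motion=[
    [[0,0,0,0,0,0],[0,0,0,0,0,0],[0,0,0,0,0,0],[0,0,0,0,0,0],[0,0,0,0,0,0],[0,0,0,0,0,0],[0,0,0,0,0,0]],
  ],
  jaw=255,
  force=70,
)

```text
clock: 12.85
position: [0.4989, 0.3545, 0.2124]
ee_rot: [1.0, 0.0, 0.002, -0.001]
ft_force: [1.1, 1.2, -2.4]
grip_width: 0.094
```

>>> servo_tool(
  motion=[
    [[0,0,-0.2,0,0,0],[0,0,-0.4,0,0,0],[0,0,-0.5,0,0,0],[0,0,-0.6,0,0,0],[0,0,-0.6,0,0,0],[0,0,-0.5,0,0,0],[0,0,0,0,0,0]],
  ],
)

```text
clock: 13.55
position: [0.4969, 0.3534, 0.3584]
ee_rot: [1.0, 0.001, -0.001, 0.0]
ft_force: [-0.2, 0.0, -3.5]
grip_width: 0.093
```

```bash
python3 g.py .589 -.132 .34;python3 -c "
from h import *
snap('scene','s4');crop('s4',280,100,420,250,4,'s4c')"
```

```text
pos [0.4969 0.3534 0.3584] F [-0.2  0.  -3.5] grip 0.093 t 13.6
total shift units [1.831 9.71  0.372] turn units [0.008 0.019 0.013]
```

View pics/s4c.png

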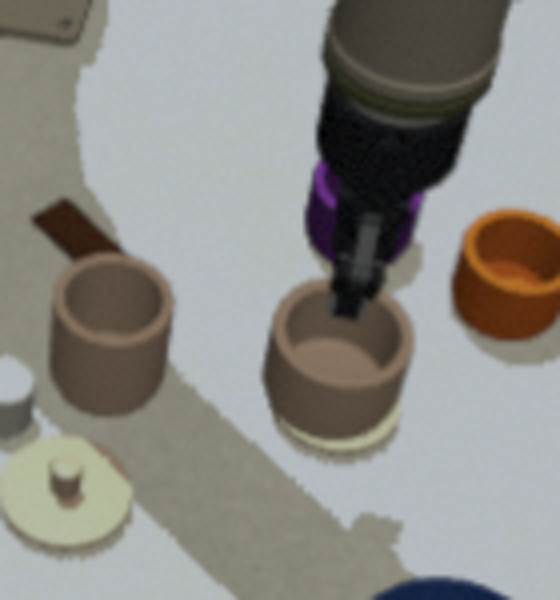

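>>> servo_tool(
  motion=[
    [[0.1,0.4,0,0,0,0],[0.17,0.8,0,0,0,0],[0.17,0.9,0,0,0,0],[0.17,0.9,0,0,0,0],[0.17,0.9,0,0,0,0],[0.17,0.9,0,0,0,0],[0.17,0.9,0,0,0,0],[0.17,0.9,0,0,0,0],[0.17,0.9,0,0,0,0],[0.17,0.9,0,0,0,0],[0.17,0.8,0,0,0,0],[0.1,0.4,0,0,0,0]],
  ],
)

```text
clock: 14.8
position: [0.589, -0.144, 0.3363]
ee_rot: [1.0, 0.005, -0.016, 0.002]
ft_force: [-0.6, -0.2, -2.2]
grip_width: 0.093
```

>>> servo_tool(
  motion=[
    [[0,0,0,0,0,0],[0,0,0,0,0,0]],
  ],
)

```text
clock: 15.0
position: [0.588, -0.1486, 0.3322]
ee_rot: [1.0, 0.002, -0.019, 0.001]
ft_force: [0.4, 0.6, -2.3]
grip_width: 0.091
```

```bash
python3 g.py .589 -.132 .2264
```

```text
pos [ 0.588  -0.1486  0.3322] F [ 0.4  0.6 -2.3] grip 0.091 t 15.0
total shift units [ 0.102 -0.337  2.113] turn units [0.033 0.434 0.041]
```

>>> servo_tool(
  motion=[
    [[0.02,-0.33,0,0.03,0.43,0.04],[0,0,0,0,0,0],[0,0,0.3,0,0,0],[0,0,0.4,0,0,0],[0,0,0.4,0,0,0],[0,0,0.3,0,0,0],[0,0,0,0,0,0],[0,0,0,0,0,0]],
  ],
)

```text
clock: 15.8
position: [0.5861, -0.126, 0.2521]
ee_rot: [1.0, 0.004, -0.005, -0.001]
ft_force: [0.9, 0.4, -2.9]
grip_width: 0.092
```

```bash
python3 g.py .589 -.132 .2264
```

```text
pos [ 0.5861 -0.126   0.2521] F [ 0.9  0.4 -2.9] grip 0.092 t 15.8
total shift units [0.061 0.122 0.512] turn units [-0.029  0.107  0.095]
```

>>> servo_tool(
  motion=[
    [[0.06,0.12,0.1,-0.03,0.1,0.09],[0,0,0.1,0,0,0],[0,0,0.1,0,0,0],[0,0,0,0,0,0],[0,0,0,0,0,0]],
  ],
)

```text
clock: 16.3
position: [0.5902, -0.1329, 0.2378]
ee_rot: [1.0, -0.0, 0.002, 0.001]
ft_force: [0.5, -0.2, -2.9]
grip_width: 0.094
```

```bash
python3 g.py .589 -.132 .2264
```

```text
pos [ 0.5902 -0.1329  0.2378] F [ 0.5 -0.2 -2.9] grip 0.094 t 16.3
total shift units [-0.026 -0.019  0.229] turn units [ 0.016 -0.038 -0.011]
```

>>> servo_tool(
  motion=[
    [[0,0,0.12,0,0,0],[0,0,0.08,0,0,0],[0,0,0.06,0,0,0],[0,0,0.06,0,0,0]],
  ],
)

```text
clock: 16.7
position: [0.5907, -0.1327, 0.2255]
ee_rot: [1.0, -0.001, 0.002, 0.002]
ft_force: [-26.9, 2.9, 51.7]
grip_width: 0.091
```

>>> servo_tool(
  motion=[
    [[0,0,-0.05,0,0,0],[0,0,0,0,0,0],[0,0,0,0,0,0],[0,0,0,0,0,0],[0,0,0,0,0,0]],
  ],
  jaw=140,
)

```text
clock: 17.2
position: [0.5918, -0.1325, 0.2298]
ee_rot: [1.0, -0.001, 0.004, 0.002]
ft_force: [0.8, 0.6, -0.0]
grip_width: 0.45
```

>>> servo_tool(
  motion=[
    [[0,0,-0.3,0,0,0],[0,0,-0.5,0,0,0],[0,0,-0.6,0,0,0],[0,0,-0.5,0,0,0],[-0.4,0,-0.2,0,0,0],[-0.7,-0.2,0,0,0,0],[-0.7,-0.2,0,0,0,0],[-0.3,-0.2,0,0,0,0],[0,0,0,0,0,0]],
  ],
)

```text
clock: 18.1
position: [0.4829, -0.1001, 0.3451]
ee_rot: [1.0, 0.0, 0.006, 0.003]
ft_force: [1.5, -0.1, 0.2]
grip_width: 0.451
```

```bash
python3 -c "
from h import *
snap('scene','s5');snap('top','t5')
C=[(.625,-.132,.072,.04),(.4815,-.144,.014,.04),(.4934,-.2875,.014,.04),(.458,.0915,.07,.04),(.439,.2085,.084,.04)]
over('s5',C,80,110,340,270,3,'s5c')"; python3 g.py .422 .0915 .32
```

```text
pos [ 0.4844 -0.1014  0.345 ] F [ 0.7 -0.8  0.2] grip 0.449 t 18.2
total shift units [-1.259 -3.858  0.463] turn units [ 0.056 -0.155 -0.011]
```

View pics/s5c.png

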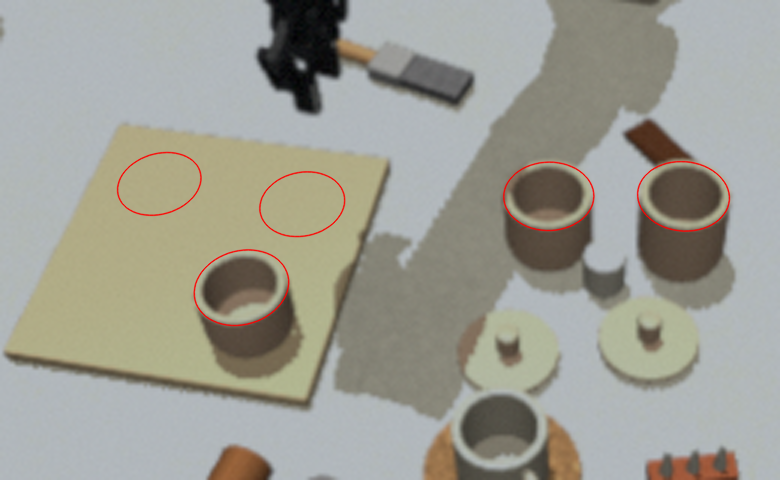

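>>> servo_tool(
  motion=[
    [[-0.1,-0.3,0,0.05,-0.15,0],[-0.2,-0.6,0,0,0,0],[-0.2,-0.6,0,0,0,0],[-0.2,-0.6,0,0,0,0],[-0.2,-0.6,0,0,0,0],[-0.2,-0.5,0,0,0,0],[-0.1,-0.3,0,0,0,0],[0,0,0,0,0,0],[0,0,0,0,0,0]],
  ],
)

```text
clock: 19.1
position: [0.4258, 0.085, 0.3465]
ee_rot: [1.0, 0.001, -0.002, -0.004]
ft_force: [0.3, -0.7, 0.6]
grip_width: 0.447
```

```bash
python3 g.py .422 .0915 .223
```

```text
pos [0.4258 0.085  0.3465] F [ 0.3 -0.7  0.6] grip 0.447 t 19.1
total shift units [-0.066 -0.112  2.471] turn units [-0.083  0.048  0.024]
```

>>> servo_tool(
  motion=[
    [[-0.07,-0.12,0.1,-0.08,0.05,0],[0,0,0.3,0,0,0],[0,0,0.3,0,0,0],[0,0,0.3,0,0,0],[0,0,0.2,0,0,0],[0,0,0,0,0,0],[0,0,0,0,0,0]],
  ],
)

```text
clock: 19.8
position: [0.4234, 0.0889, 0.2831]
ee_rot: [1.0, -0.002, -0.0, -0.0]
ft_force: [0.5, -0.5, 0.5]
grip_width: 0.449
```

```bash
python3 g.py .422 .0915 .223;python3 -c "
from h import *
snap('scene','s6');crop('s6',220,100,340,220,5,'s6c')"
```

```text
pos [0.4234 0.0889 0.2831] F [ 0.5 -0.5  0.5] grip 0.449 t 19.8
total shift units [-0.028 -0.052  1.203] turn units [-0.005  0.008 -0.052]
```

View pics/s6c.png

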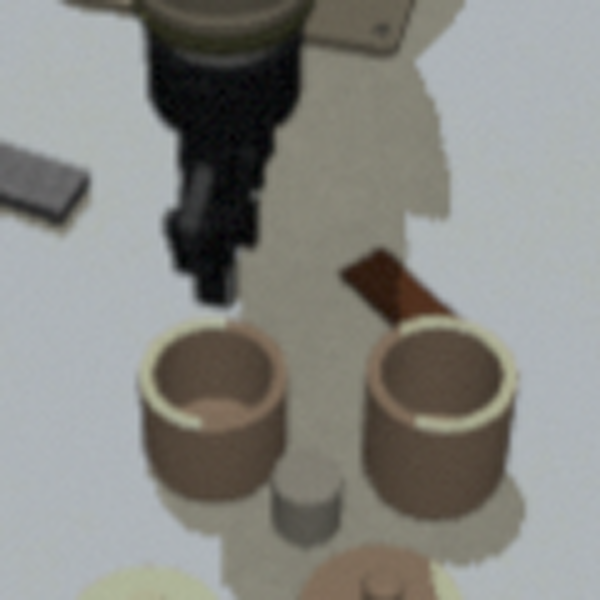

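Unmoved. Descend 60 mm and grip.

>>> servo_tool(
  motion=[
    [[-0.03,-0.07,0.2,0,0,-0.05],[0,0,0.3,0,0,0],[0,0,0.3,0,0,0],[0,0,0.25,0,0,0],[0,0,0,0,0,0],[0,0,0,0,0,0]],
  ],
)

```text
clock: 20.45
position: [0.4226, 0.0935, 0.2294]
ee_rot: [1.0, 0.0, 0.002, -0.0]
ft_force: [0.7, -0.3, -0.6]
grip_width: 0.451
```

```bash
python3 g.py .422 .0915 .223
```

```text
pos [0.4226 0.0935 0.2294] F [ 0.7 -0.3 -0.6] grip 0.451 t 20.4
total shift units [-0.013  0.041  0.129] turn units [-0.004 -0.047  0.004]
```

>>> servo_tool(
  motion=[
    [[0,0.04,0.12,0,-0.05,0],[0,0,0,0,0,0]],
  ],
)

```text
clock: 20.65
position: [0.423, 0.0915, 0.2238]
ee_rot: [1.0, 0.0, 0.0, -0.0]
ft_force: [0.0, 0.4, -0.2]
grip_width: 0.451
```

>>> servo_tool(
  motion=[
    [[0,0,0,0,0,0],[0,0,0,0,0,0],[0,0,0,0,0,0],[0,0,0,0,0,0],[0,0,0,0,0,0],[0,0,0,0,0,0],[0,0,0,0,0,0]],
  ],
  jaw=255,
)

```text
clock: 21.35
position: [0.4234, 0.0912, 0.2247]
ee_rot: [1.0, -0.0, 0.001, 0.0]
ft_force: [0.3, 0.1, -1.6]
grip_width: 0.084
```

>>> servo_tool(
  motion=[
    [[0,0,-0.2,0,0,0],[0,0,-0.4,0,0,0],[0,0,-0.5,0,0,0],[0,0,-0.6,0,0,0],[0,0,-0.4,0,0,0],[0,0,-0.2,0,0,0],[0,0,0,0,0,0]],
  ],
)

```text
clock: 22.05
position: [0.4212, 0.0922, 0.3451]
ee_rot: [1.0, 0.001, -0.002, -0.0]
ft_force: [-0.5, -0.4, -3.6]
grip_width: 0.085
```

```bash
python3 g.py .4455 -.144 .33
```

```text
pos [0.4212 0.0922 0.3451] F [-0.5 -0.4 -3.6] grip 0.085 t 22.1
total shift units [0.474 4.726 0.297] turn units [-0.011  0.035  0.033]
```

>>> servo_tool(
  motion=[
    [[0.05,0.3,0,0,0,0],[0.08,0.7,0,0,0,0],[0.08,0.8,0,0,0,0],[0.08,0.8,0,0,0,0],[0.08,0.8,0,0,0,0],[0.08,0.7,0,0,0,0],[0.02,0.4,0,0,0,0],[0,0,0,0,0,0],[0,0,0,0,0,0],[0,0,0,0,0,0]],
  ],
)

```text
clock: 23.05
position: [0.4431, -0.139, 0.3342]
ee_rot: [1.0, 0.004, -0.009, -0.003]
ft_force: [-0.4, -0.1, -3.5]
grip_width: 0.088
```

```bash
python3 g.py .4455 -.144 .2387
```

```text
pos [ 0.4431 -0.139   0.3342] F [-0.4 -0.1 -3.5] grip 0.088 t 23.1
total shift units [0.079 0.111 1.908] turn units [-0.069  0.198  0.096]
```

>>> servo_tool(
  motion=[
    [[0.04,0.11,0.2,-0.07,0.2,0.1],[0,0,0.3,0,0,0],[0,0,0.4,0,0,0],[0,0,0.3,0,0,0],[0,0,0.2,0,0,0],[0,0,0,0,0,0],[0,0,0,0,0,0]],
  ],
)

```text
clock: 23.75
position: [0.4457, -0.1371, 0.2615]
ee_rot: [1.0, 0.005, 0.001, -0.0]
ft_force: [0.5, -0.9, -2.7]
grip_width: 0.087
```

```bash
python3 g.py .4455 -.144 .2387
```

```text
pos [ 0.4457 -0.1371  0.2615] F [ 0.5 -0.9 -2.7] grip 0.087 t 23.8
total shift units [-0.006  0.138  0.457] turn units [-0.007 -0.012  0.125]
```

>>> servo_tool(
  motion=[
    [[0,0.14,0.12,0,0,0.12],[0,0,0.12,0,0,0],[0,0,0.1,0,0,0],[0,0,0.06,0,0,0],[0,0,0.06,0,0,0]],
  ],
)

```text
clock: 24.25
position: [0.4467, -0.145, 0.2387]
ee_rot: [1.0, -0.001, 0.002, 0.0]
ft_force: [-2.5, 0.7, 2.7]
grip_width: 0.091
```

```bash
python3 g.py .4455 -.144 .2387
```

```text
pos [ 0.4467 -0.145   0.2387] F [-2.5  0.7  2.7] grip 0.091 t 24.2
total shift units [-0.024 -0.021  0.001] turn units [ 0.011 -0.049 -0.012]
```

Contact; release and go for the tall jar.

>>> servo_tool(
  motion=[
    [[0,0,0,0,0,0],[0,0,0,0,0,0],[0,0,0,0,0,0],[0,0,0,0,0,0],[0,0,0,0,0,0]],
  ],
  jaw=140,
)

```text
clock: 24.75
position: [0.4476, -0.145, 0.2398]
ee_rot: [1.0, -0.0, 0.004, 0.001]
ft_force: [0.5, 0.2, -0.6]
grip_width: 0.45
```

>>> servo_tool(
  motion=[
    [[0,0,-0.3,0,0,0],[0,0,-0.5,0,0,0],[0,0,-0.6,0,0,0],[0,0,-0.5,0,0,0],[0,0,-0.2,0,0,0],[0,-0.3,0,0,0,0],[0,-0.7,0,0,0,0],[-0.1,-0.8,0,0,0,0],[-0.1,-0.8,0,0,0,0],[-0.1,-0.8,0,0,0,0],[-0.1,-0.8,0,0,0,0],[-0.1,-0.8,0,0,0,0]],
  ],
)

```text
clock: 25.95
position: [0.4184, 0.114, 0.3411]
ee_rot: [1.0, -0.004, 0.0, 0.001]
ft_force: [0.5, 0.1, -0.3]
grip_width: 0.451
```

```bash
python3 g.py .403 .2085 .33;python3 -c "
from h import *
snap('scene','s7');snap('top','t7')
C=[(.627,-.131,.072,.04),(.4822,-.144,.084,.04),(.439,.2085,.084,.04)]
over('s7',C,80,110,340,270,3,'s7c')"
```

```text
pos [0.4184 0.114  0.3411] F [ 0.5  0.1 -0.3] grip 0.451 t 25.9
total shift units [-0.325 -1.888  0.22 ] turn units [ 0.015 -0.007 -0.101]
```

View pics/s7c.png

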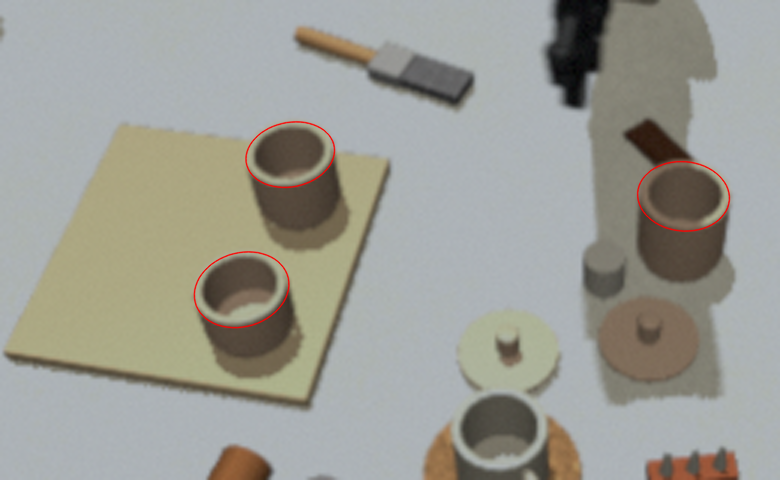

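>>> servo_tool(
  motion=[
    [[-0.1,-0.6,0,0,0,-0.1],[-0.1,-0.6,0,0,0,0],[-0.05,-0.2,0,0,0,0],[0,0,0,0,0,0],[0,0,0.2,0,0,0],[0,0,0.3,0,0,0],[0,0,0.1,0,0,0],[0,0,0,0,0,0]],
  ],
)

```text
clock: 26.85
position: [0.4001, 0.1904, 0.3023]
ee_rot: [1.0, 0.005, -0.004, 0.001]
ft_force: [-0.2, -0.3, 0.3]
grip_width: 0.454
```

```bash
python3 g.py .403 .2085 .237
```

```text
pos [0.4001 0.1904 0.3023] F [-0.2 -0.3  0.3] grip 0.454 t 26.9
total shift units [ 0.072 -0.363  1.305] turn units [0.017 0.088 0.119]
```

>>> servo_tool(
  motion=[
    [[0.06,-0.36,0,0,0.09,0.12],[0,0,0,0,0,0],[0,0,0.3,0,0,0],[0,0,0.3,0,0,0],[0,0,0.3,0,0,0],[0,0,0.1,0,0,0],[0,0,0,0,0,0]],
  ],
)

```text
clock: 27.55
position: [0.4042, 0.2049, 0.25]
ee_rot: [1.0, -0.003, -0.0, 0.002]
ft_force: [0.8, -0.1, 0.1]
grip_width: 0.45
```

```bash
python3 g.py .403 .2085 .237
```

```text
pos [0.4042 0.2049 0.25  ] F [ 0.8 -0.1  0.1] grip 0.45 t 27.6
total shift units [-0.025 -0.073  0.259] turn units [ 0.036  0.001 -0.062]
```

>>> servo_tool(
  motion=[
    [[-0.03,-0.08,0.15,0,0,-0.06],[0,0,0.1,0,0,0],[0,0,0,0,0,0]],
  ],
)

```text
clock: 27.85
position: [0.403, 0.209, 0.2373]
ee_rot: [1.0, -0.0, 0.0, 0.002]
ft_force: [-0.7, 0.5, 0.0]
grip_width: 0.453
```

>>> servo_tool(
  motion=[
    [[0,0,0,0,0,0],[0,0,0,0,0,0],[0,0,0,0,0,0],[0,0,0,0,0,0],[0,0,0,0,0,0],[0,0,0,0,0,0],[0,0,0,0,0,0]],
  ],
  jaw=255,
)

```text
clock: 28.55
position: [0.4033, 0.2093, 0.238]
ee_rot: [1.0, 0.0, 0.001, 0.001]
ft_force: [0.1, 0.5, -1.6]
grip_width: 0.097
```

>>> servo_tool(
  motion=[
    [[0,0,-0.2,0,0,0],[0,0,-0.4,0,0,0],[0,0,-0.6,0,0,0],[0,0,-0.6,0,0,0],[0,0,-0.6,0,0,0],[0,0,-0.4,0,0,0],[0,0,0,0,0,0]],
  ],
)

```text
clock: 29.25
position: [0.4005, 0.2095, 0.384]
ee_rot: [1.0, 0.001, -0.003, 0.002]
ft_force: [0.2, 0.6, -3.5]
grip_width: 0.097
```

```bash
python3 g.py .4574 -.2875 .36
```

```text
pos [0.4005 0.2095 0.384 ] F [ 0.2  0.6 -3.5] grip 0.097 t 29.2
total shift units [1.114 9.94  0.521] turn units [0.054 0.064 0.031]
```

>>> servo_tool(
  motion=[
    [[0.05,0.4,0,0,0,0],[0.1,0.8,0,0,0,0],[0.1,0.9,0,0,0,0],[0.1,0.9,0,0,0,0],[0.1,0.9,0,0,0,0],[0.1,0.9,0,0,0,0],[0.1,0.9,0,0,0,0],[0.1,0.9,0,0,0,0],[0.1,0.9,0,0,0,0],[0.1,0.9,0,0,0,0],[0.1,0.8,0,0,0,0],[0.05,0.4,0,0,0,0]],
  ],
)

```text
clock: 30.45
position: [0.4543, -0.284, 0.3715]
ee_rot: [1.0, 0.007, -0.012, 0.001]
ft_force: [0.4, -0.8, -4.1]
grip_width: 0.094
```

>>> servo_tool(
  motion=[
    [[0,0,0,0,0,0],[0,0,0,0,0,0]],
  ],
)

```text
clock: 30.65
position: [0.4531, -0.2869, 0.3679]
ee_rot: [1.0, 0.005, -0.014, -0.001]
ft_force: [-0.7, 0.7, -4.0]
grip_width: 0.095
```

```bash
python3 g.py .4574 -.2875 .252
```

```text
pos [ 0.4531 -0.2869  0.3679] F [-0.7  0.7 -4. ] grip 0.095 t 30.6
total shift units [0.15  0.019 2.314] turn units [-0.024  0.322  0.109]
```

>>> servo_tool(
  motion=[
    [[0.06,0.02,0.1,-0.02,0.32,0.11],[0,0,0.3,0,0,0],[0,0,0.4,0,0,0],[0,0,0.4,0,0,0],[0,0,0.4,0,0,0],[0,0,0.3,0,0,0],[0,0,0,0,0,0],[0,0,0,0,0,0]],
  ],
)

```text
clock: 31.45
position: [0.456, -0.2761, 0.2663]
ee_rot: [1.0, 0.007, -0.002, -0.003]
ft_force: [0.9, -0.2, -4.3]
grip_width: 0.093
```

```bash
python3 g.py .4574 -.2875 .252
```

```text
pos [ 0.456  -0.2761  0.2663] F [ 0.9 -0.2 -4.3] grip 0.093 t 31.4
total shift units [0.026 0.23  0.285] turn units [-0.067  0.049  0.149]
```

>>> servo_tool(
  motion=[
    [[0.03,0.23,0,-0.07,0.05,0.15],[0,0,0,0,0,0],[0,0,0.12,0,0,0],[0,0,0.1,0,0,0],[0,0,0.06,0,0,0]],
  ],
)

```text
clock: 31.95
position: [0.4588, -0.2886, 0.2545]
ee_rot: [1.0, -0.0, 0.002, 0.002]
ft_force: [-0.3, 0.4, -4.5]
grip_width: 0.092
```

```bash
python3 g.py .4574 -.2875 .252
```

```text
pos [ 0.4588 -0.2886  0.2545] F [-0.3  0.4 -4.5] grip 0.092 t 31.9
total shift units [-0.029 -0.021  0.049] turn units [ 0.042 -0.053 -0.01 ]
```

>>> servo_tool(
  motion=[
    [[0,0,0.07,0,-0.05,0],[0,0,0.07,0,0,0]],
  ],
)

```text
clock: 32.15
position: [0.4591, -0.2886, 0.2515]
ee_rot: [1.0, -0.001, -0.001, 0.003]
ft_force: [-28.4, 14.9, 66.9]
grip_width: 0.096
```

>>> servo_tool(
  motion=[
    [[0,0,-0.05,0,0,0],[0,0,0,0,0,0],[0,0,0,0,0,0],[0,0,0,0,0,0],[0,0,0,0,0,0]],
  ],
  jaw=140,
)

```text
clock: 32.65
position: [0.4603, -0.2887, 0.2559]
ee_rot: [1.0, -0.001, 0.001, 0.004]
ft_force: [-1.6, -1.6, 0.1]
grip_width: 0.452
```

>>> servo_tool(
  motion=[
    [[0,0,-0.3,0,0,0],[0,0,-0.5,0,0,0],[0,0,-0.5,0,0,0],[0,0,-0.3,0,0,0],[0,-0.3,0,0,0,0],[0.2,-0.7,0,0,0,0],[0.3,-0.9,0,0,0,0],[0.3,-0.9,0,0,0,0],[0.3,-0.9,0,0,0,0],[0.3,-0.9,0,0,0,0],[0.3,-0.9,0,0,0,0],[0.3,-0.9,0,0,0,0]],
  ],
)

```text
clock: 33.85
position: [0.5595, 0.0429, 0.3382]
ee_rot: [1.0, -0.006, 0.0, 0.004]
ft_force: [1.2, -0.8, -0.1]
grip_width: 0.454
```

```bash
python3 g.py .59 .0905 .25;python3 -c "
from h import *
snap('scene','s8');snap('top','t8')
C=[(.627,-.131,.072,.04),(.4822,-.144,.084,.04),(.495,-.288,.098,.04)]
over('s8',C,80,110,240,270,5,'s8c');over('t8',C,290,130,400,240,6,'t8c')"
```

```text
pos [0.5595 0.0429 0.3382] F [ 1.2 -0.8 -0.1] grip 0.454 t 33.9
total shift units [ 0.598 -0.974  1.756] turn units [ 0.102 -0.008 -0.135]
```

View pics/s8c.png

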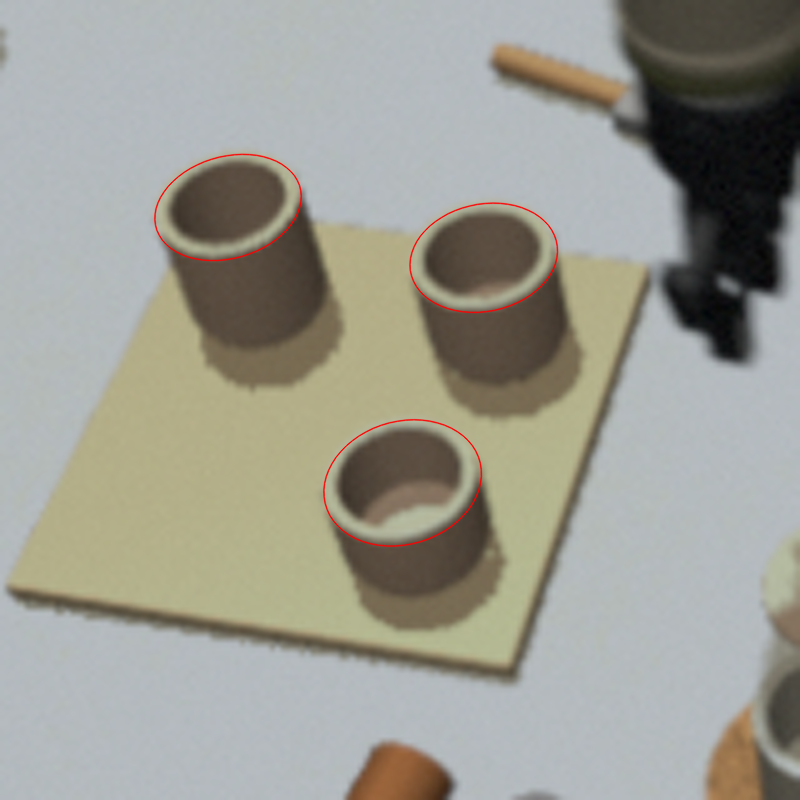

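View pics/t8c.png

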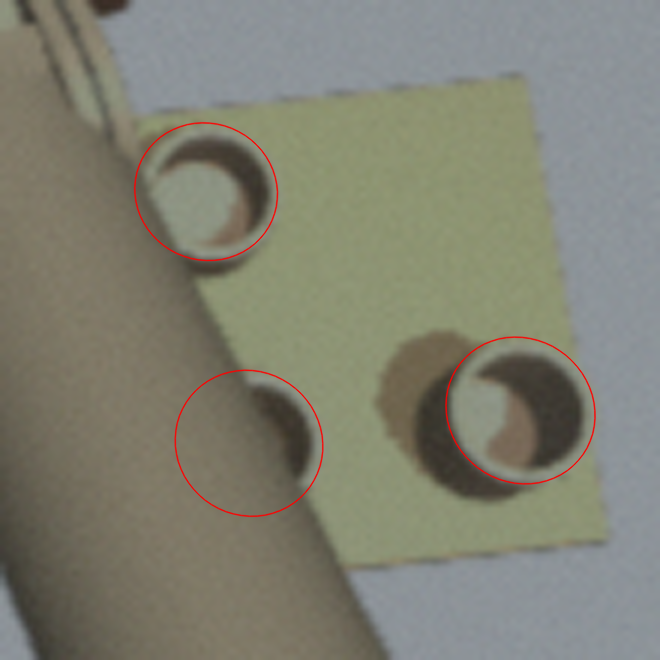

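>>> servo_tool(
  motion=[
    [[0.25,-0.4,0.1,0.1,0,-0.13],[0.25,-0.4,0.1,0,0,0],[0,-0.1,0.2,0,0,0],[0,0,0.4,0,0,0],[0,0,0.4,0,0,0],[0,0,0.4,0,0,0],[0,0,0,0,0,0],[0,0,0,0,0,0]],
  ],
)

```text
clock: 34.75
position: [0.5782, 0.1032, 0.2525]
ee_rot: [1.0, 0.01, -0.003, -0.003]
ft_force: [-0.4, -0.1, 0.3]
grip_width: 0.453
```

```bash
python3 g.py .59 .0905 .188;python3 -c "
from h import *
snap('scene','s9');crop('s9',210,170,330,270,5,'s9c')"
```

```text
pos [0.5782 0.1032 0.2525] F [-0.4 -0.1  0.3] grip 0.453 t 34.8
total shift units [0.238 0.265 1.287] turn units [-0.059  0.063  0.224]
```

View pics/s9c.png

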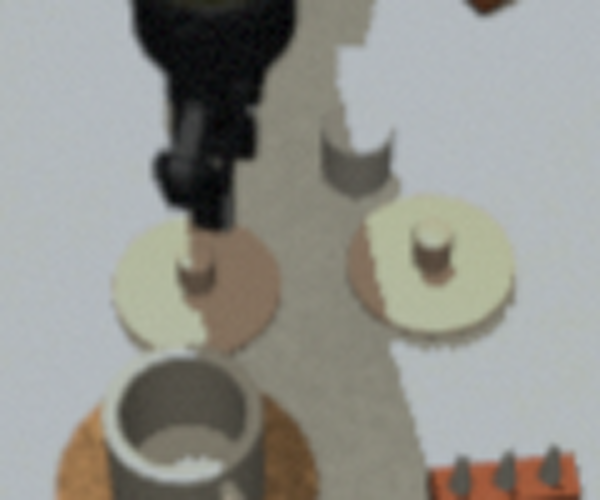

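>>> servo_tool(
  motion=[
    [[0.22,0.26,0,-0.06,0.06,0.22],[0,0,0,0,0,0],[0,0,0.2,0,0,0],[0,0,0.3,0,0,0],[0,0,0.3,0,0,0],[0,0,0,0,0,0],[0,0,0,0,0,0]],
  ],
)

```text
clock: 35.5
position: [0.5907, 0.0888, 0.2108]
ee_rot: [1.0, -0.001, 0.001, 0.0]
ft_force: [-0.3, 0.1, 0.4]
grip_width: 0.448
```

```bash
python3 g.py .59 .0905 .188
```

```text
pos [0.5907 0.0888 0.2108] F [-0.3  0.1  0.4] grip 0.448 t 35.5
total shift units [-0.016 -0.033  0.456] turn units [ 0.006 -0.031 -0.028]
```

>>> servo_tool(
  motion=[
    [[0,-0.04,0.15,0,-0.03,0],[0,0,0.15,0,0,0],[0,0,0.12,0,0,0],[0,0,0.05,0,0,0],[0,0,0,0,0,0]],
  ],
)

```text
clock: 36.0
position: [0.5907, 0.0915, 0.1854]
ee_rot: [1.0, -0.001, -0.0, 0.0]
ft_force: [0.7, -0.8, 0.4]
grip_width: 0.449
```

```bash
python3 g.py .59 .0905 .188;python3 -c "
from h import *
snap('scene','s10');crop('s10',210,170,330,270,5,'s10c')"
```

```text
pos [0.5907 0.0915 0.1854] F [ 0.7 -0.8  0.4] grip 0.449 t 36.0
total shift units [-0.014  0.021 -0.052] turn units [ 0.003  0.    -0.019]
```

View pics/s10c.png

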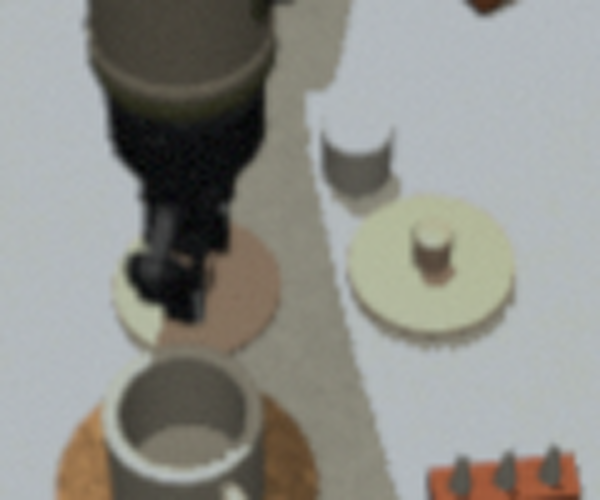

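>>> servo_tool(
  motion=[
    [[0,0,-0.1,0,0,0],[0,0,0,0,0,0]],
  ],
)

```text
clock: 36.25
position: [0.591, 0.0916, 0.1915]
ee_rot: [1.0, -0.001, 0.0, 0.0]
ft_force: [0.1, -0.1, 0.2]
grip_width: 0.449
```

>>> servo_tool(
  motion=[
    [[0,0,0,0,0,0],[0,0,0,0,0,0],[0,0,0,0,0,0],[0,0,0,0,0,0],[0,0,0,0,0,0],[0,0,0,0,0,0]],
  ],
  jaw=255,
  force=50,
)

```text
clock: 36.85
position: [0.5912, 0.0916, 0.1924]
ee_rot: [1.0, -0.001, 0.001, 0.0]
ft_force: [0.2, 0.1, 0.1]
grip_width: 0.212
```

>>> servo_tool(
  motion=[
    [[0,0,-0.2,0,0,0],[0,0,-0.4,0,0,0],[0,0,-0.6,0,0,0],[0,0,-0.6,0,0,0],[0,0,-0.6,0,0,0],[0,0,-0.4,0,0,0],[0,0,0,0,0,0]],
  ],
)

```text
clock: 37.55
position: [0.5899, 0.0919, 0.3399]
ee_rot: [1.0, -0.0, -0.0, -0.0]
ft_force: [0.2, 0.4, -1.8]
grip_width: 0.212
```

```bash
python3 g.py .627 -.131 .33
```

```text
pos [0.5899 0.0919 0.3399] F [ 0.2  0.4 -1.8] grip 0.212 t 37.5
total shift units [0.745 4.457 0.198] turn units [-0.001  0.005 -0.007]
```

>>> servo_tool(
  motion=[
    [[0.06,0.3,0,0,0,0],[0.12,0.7,0,0,0,0],[0.12,0.8,0,0,0,0],[0.12,0.8,0,0,0,0],[0.12,0.7,0,0,0,0],[0.12,0.6,0,0,0,0],[0.05,0.3,0,0,0,0],[0,0,0,0,0,0],[0,0,0,0,0,0],[0,0,0,0,0,0]],
  ],
)

```text
clock: 38.55
position: [0.6234, -0.1315, 0.3298]
ee_rot: [1.0, 0.0, -0.007, -0.0]
ft_force: [0.4, -0.2, -0.5]
grip_width: 0.213
```

```bash
python3 g.py .627 -.131 .285
```

```text
pos [ 0.6234 -0.1315  0.3298] F [ 0.4 -0.2 -0.5] grip 0.213 t 38.5
total shift units [ 0.084 -0.01   0.895] turn units [-0.01   0.16   0.009]
```

>>> servo_tool(
  motion=[
    [[0.04,0,0.2,0,0.16,0],[0,0,0.3,0,0,0],[0,0,0.3,0,0,0],[0,0,0.1,0,0,0],[0,0,0,0,0,0],[0,0,0,0,0,0]],
  ],
)

```text
clock: 39.15
position: [0.6251, -0.1243, 0.2818]
ee_rot: [1.0, 0.005, -0.001, -0.002]
ft_force: [-0.7, 0.5, -1.1]
grip_width: 0.216
```

```bash
python3 g.py .627 -.131 .285; python3 -c "
from h import *
snap('scene','s11');p=status.get_obs()['position']
C=[(.627,-.131,.072,.04),(p[0],p[1],p[2]-.1924+.012,.044)]
over('s11',C,100,150,220,270,6,'s11c')"
```

```text
pos [ 0.6251 -0.1243  0.2818] F [-0.7  0.5 -1.1] grip 0.216 t 39.1
total shift units [ 0.036  0.134 -0.064] turn units [-0.038  0.013  0.117]
```

View pics/s11c.png

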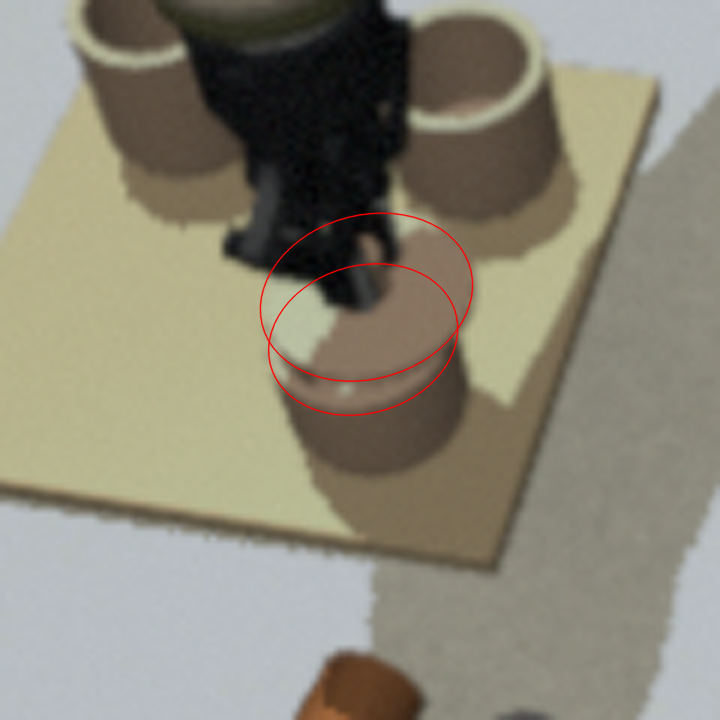

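>>> servo_tool(
  motion=[
    [[0.04,0.14,0,-0.04,0,0.12],[0,0,0,0,0,0],[0,0,0,0,0,0]],
  ],
)

```text
clock: 39.5
position: [0.6278, -0.1324, 0.2833]
ee_rot: [1.0, -0.001, 0.001, 0.001]
ft_force: [-0.5, -0.1, -1.7]
grip_width: 0.209
```

```bash
python3 g.py .627 -.131 .2584
```

```text
pos [ 0.6278 -0.1324  0.2833] F [-0.5 -0.1 -1.7] grip 0.209 t 39.5
total shift units [-0.017 -0.028  0.498] turn units [ 0.014 -0.012 -0.023]
```

>>> servo_tool(
  motion=[
    [[-0.02,-0.03,0.12,0,0,0],[0,0,0.12,0,0,0],[0,0,0.12,0,0,0],[0,0,0.06,0,0,0]],
  ],
)

```text
clock: 39.9
position: [0.6268, -0.1309, 0.261]
ee_rot: [1.0, -0.001, 0.001, 0.001]
ft_force: [0.9, -0.1, -2.0]
grip_width: 0.216
```

```bash
python3 g.py .627 -.131 .2584
```

```text
pos [ 0.6268 -0.1309  0.261 ] F [ 0.9 -0.1 -2. ] grip 0.216 t 39.9
total shift units [0.005 0.002 0.052] turn units [ 0.017 -0.021 -0.027]
```

>>> servo_tool(
  motion=[
    [[0,0,0.05,0,0,0],[0,0,0.05,0,0,0]],
  ],
)

```text
clock: 40.1
position: [0.627, -0.1307, 0.2583]
ee_rot: [1.0, -0.001, 0.001, 0.001]
ft_force: [-17.7, 1.7, 38.4]
grip_width: 0.213
```

Seated at the expected height (0.2583). Release and check.

>>> servo_tool(
  motion=[
    [[0,0,-0.04,0,0,0],[0,0,0,0,0,0],[0,0,0,0,0,0],[0,0,0,0,0,0]],
  ],
  jaw=140,
)

```text
clock: 40.5
position: [0.6274, -0.1306, 0.2613]
ee_rot: [1.0, -0.001, 0.002, 0.001]
ft_force: [0.1, -0.4, 0.4]
grip_width: 0.456
```

>>> servo_tool(
  motion=[
    [[0,0,-0.3,0,0,0],[0,0,-0.5,0,0,0],[0,0,-0.5,0,0,0],[0,0,-0.3,0,0,0],[0,-0.3,0,0,0,0],[-0.1,-0.7,0,0,0,0],[-0.1,-0.9,0,0,0,0],[-0.2,-0.9,0,0,0,0],[-0.2,-0.9,0,0,0,0],[-0.2,-0.9,0,0,0,0],[-0.2,-0.9,0,0,0,0],[-0.2,-0.7,0,0,0,0]],
  ],
)

```text
clock: 41.7
position: [0.5639, 0.1916, 0.3401]
ee_rot: [1.0, -0.005, -0.0, 0.002]
ft_force: [0.6, -0.2, -0.4]
grip_width: 0.449
```

```bash
python3 g.py .5445 .203 .30;python3 -c "
from h import *
snap('scene','s12');snap('top','t12')
C=[(.627,-.131,.078,.044),(.4822,-.144,.084,.04),(.495,-.288,.098,.04)]
over('s12',C,80,110,240,270,5,'s12c');over('s12',[(.5445,.203,.012,.044),(.4255,.3635,.012,.044)],240,130,400,290,4,'s12d')"
```

```text
pos [0.5639 0.1916 0.3401] F [ 0.6 -0.2 -0.4] grip 0.449 t 41.7
total shift units [-0.389 -0.227  0.802] turn units [ 0.035  0.01  -0.111]
```

View pics/s12c.png

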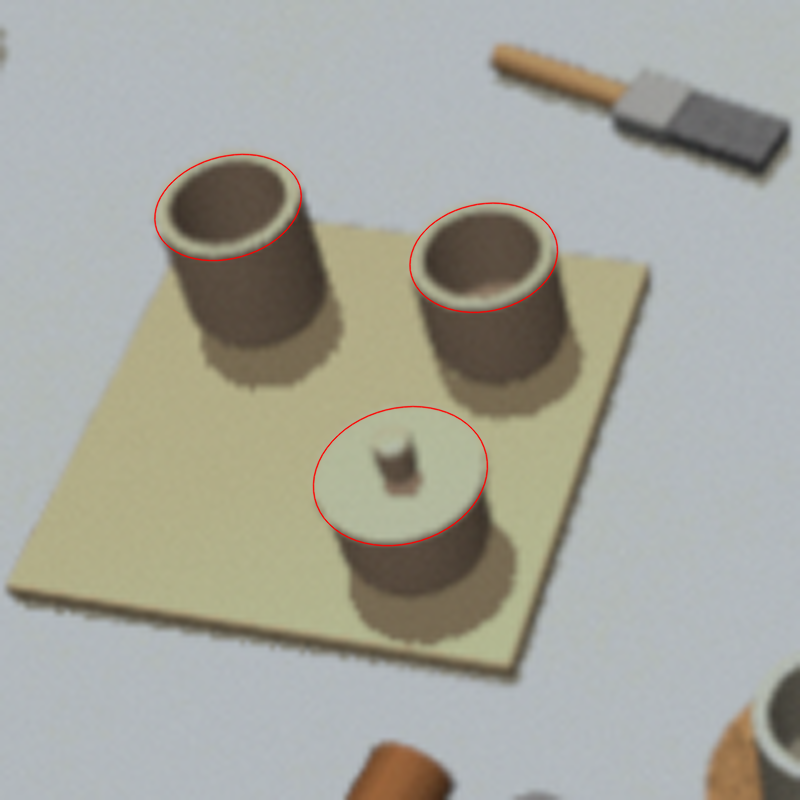

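View pics/s12d.png

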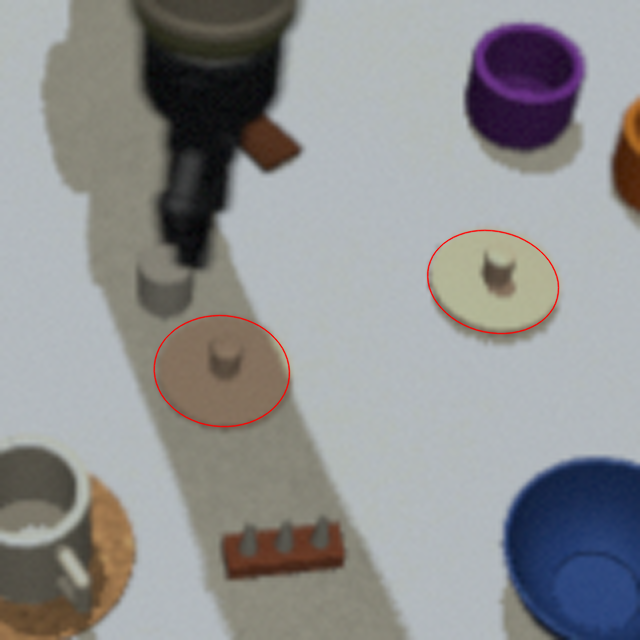

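>>> servo_tool(
  motion=[
    [[-0.35,-0.2,0,0,0,-0.1],[0,0,0,0,0,0],[0,0,0.3,0,0,0],[0,0,0.4,0,0,0],[0,0,0.4,0,0,0],[0,0,0.4,0,0,0],[0,0,0.3,0,0,0],[0,0,0,0,0,0],[0,0,0,0,0,0]],
  ],
)

```text
clock: 42.7
position: [0.5408, 0.2068, 0.2379]
ee_rot: [1.0, 0.005, -0.005, 0.001]
ft_force: [-0.1, 0.2, -0.1]
grip_width: 0.449
```

```bash
python3 g.py .5445 .204 .191
```

```text
pos [0.5408 0.2068 0.2379] F [-0.1  0.2 -0.1] grip 0.449 t 42.7
total shift units [0.083 0.054 0.938] turn units [0.029 0.104 0.106]
```

>>> servo_tool(
  motion=[
    [[0.07,0.05,0.1,0,0.1,0.1],[0,0,0.25,0,0,0],[0,0,0.25,0,0,0],[0,0,0.2,0,0,0],[0,0,0,0,0,0],[0,0,0,0,0,0]],
  ],
)

```text
clock: 43.3
position: [0.5454, 0.204, 0.1959]
ee_rot: [1.0, -0.001, 0.002, 0.001]
ft_force: [-0.4, -0.7, 0.8]
grip_width: 0.449
```

```bash
python3 g.py .5445 .204 .191
```

```text
pos [0.5454 0.204  0.1959] F [-0.4 -0.7  0.8] grip 0.449 t 43.3
total shift units [-0.019 -0.001  0.097] turn units [ 0.021 -0.036 -0.013]
```

>>> servo_tool(
  motion=[
    [[0,0,0.1,0,0,0],[0,0,0,0,0,0]],
  ],
)

```text
clock: 43.5
position: [0.5455, 0.2041, 0.1908]
ee_rot: [1.0, -0.0, 0.002, 0.001]
ft_force: [-0.2, 0.2, -0.9]
grip_width: 0.446
```

>>> servo_tool(
  motion=[
    [[0,0,0,0,0,0],[0,0,0,0,0,0],[0,0,0,0,0,0],[0,0,0,0,0,0],[0,0,0,0,0,0],[0,0,0,0,0,0]],
  ],
  jaw=255,
)

```text
clock: 44.1
position: [0.5456, 0.2042, 0.1915]
ee_rot: [1.0, -0.0, 0.002, 0.001]
ft_force: [0.7, 0.7, -0.6]
grip_width: 0.212
```

>>> servo_tool(
  motion=[
    [[0,0,-0.2,0,0,0],[0,0,-0.4,0,0,0],[0,0,-0.6,0,0,0],[0,0,-0.6,0,0,0],[0,0,-0.6,0,0,0],[0,0,-0.4,0,0,0],[0,0,0,0,0,0]],
  ],
)

```text
clock: 44.8
position: [0.5441, 0.2049, 0.3402]
ee_rot: [1.0, 0.0, 0.002, 0.0]
ft_force: [0.1, 0.2, -0.9]
grip_width: 0.211
```

```bash
python3 g.py .4822 -.144 .33
```

```text
pos [0.5441 0.2049 0.3402] F [ 0.1  0.2 -0.9] grip 0.211 t 44.8
total shift units [-1.244  6.977  0.207] turn units [ 0.011 -0.044  0.007]
```

>>> servo_tool(
  motion=[
    [[-0.1,0.4,0,0,0,0],[-0.15,0.8,0,0,0,0],[-0.15,0.9,0,0,0,0],[-0.15,0.9,0,0,0,0],[-0.15,0.9,0,0,0,0],[-0.15,0.9,0,0,0,0],[-0.15,0.9,0,0,0,0],[-0.15,0.7,0,0,0,0],[-0.1,0.3,0,0,0,0],[0,0,0,0,0,0],[0,0,0,0,0,0],[0,0,0,0,0,0]],
  ],
)

```text
clock: 46.0
position: [0.4761, -0.1404, 0.3346]
ee_rot: [1.0, 0.002, -0.001, -0.001]
ft_force: [1.1, -0.1, -1.8]
grip_width: 0.212
```

```bash
python3 g.py .4822 -.144 .295
```

```text
pos [ 0.4761 -0.1404  0.3346] F [ 1.1 -0.1 -1.8] grip 0.212 t 46.0
total shift units [0.122 0.074 0.791] turn units [-0.033  0.013  0.051]
```

>>> servo_tool(
  motion=[
    [[0.12,0.07,0.1,0,0,0.05],[0,0,0.25,0,0,0],[0,0,0.2,0,0,0],[0,0,0.1,0,0,0],[0,0,0,0,0,0],[0,0,0,0,0,0]],
  ],
)

```text
clock: 46.6
position: [0.4834, -0.1401, 0.2977]
ee_rot: [1.0, 0.003, -0.001, -0.002]
ft_force: [0.2, -0.1, -0.2]
grip_width: 0.211
```

```bash
python3 g.py .4822 -.144 .2695; python3 -c "
from h import *
snap('scene','s13');p=status.get_obs()['position']
C=[(.4822,-.144,.084,.04),(p[0],p[1],p[2]-.1915+.012,.044)]
over('s13',C,100,110,240,230,5,'s13c')"
```

```text
pos [ 0.4834 -0.1401  0.2977] F [ 0.2 -0.1 -0.2] grip 0.211 t 46.6
total shift units [-0.023  0.081  0.564] turn units [-0.055  0.032  0.073]
```

View pics/s13c.png

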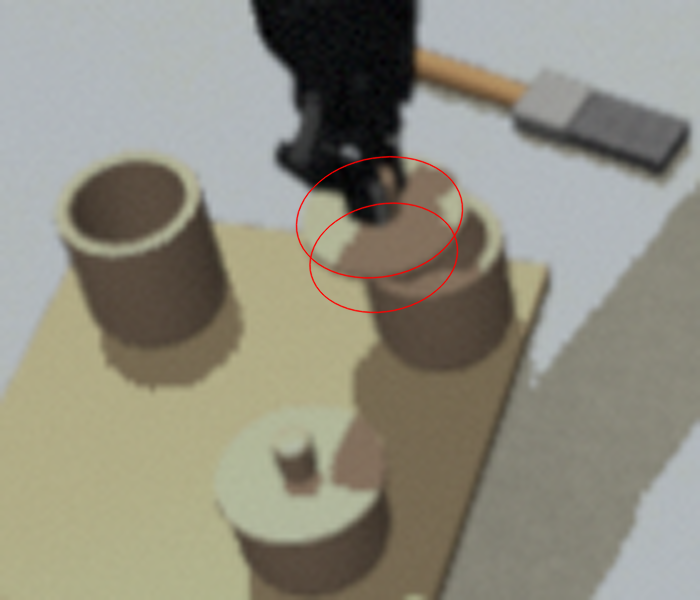

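The mid jar has been knocked toward +y (now about (440,240) in the crop, by the shelf edge). I'll put this lid on the tall jar first, which hasn't moved, then bring the mid jar back.

>>> servo_tool(
  motion=[
    [[0,0,-0.3,0,0,0],[0,0.2,-0.2,0,0,0],[0,0.5,0,0,0,0],[0.05,0.6,0,0,0,0],[0.05,0.6,0,0,0,0],[0.05,0.5,0,0,0,0],[0.05,0.3,0,0,0,0],[0,0,0,0,0,0],[0,0,0,0,0,0]],
  ],
)

```text
clock: 47.55
position: [0.4944, -0.2843, 0.3273]
ee_rot: [1.0, 0.003, 0.001, 0.0]
ft_force: [-0.6, 0.8, -1.0]
grip_width: 0.214
```

```bash
python3 g.py .495 -.288 .312; python3 -c "
from h import *
snap('scene','s14');p=status.get_obs()['position']
C=[(.495,-.288,.098,.04),(.486,-.109,.084,.04),(p[0],p[1],p[2]-.1915+.012,.044)]
over('s14',C,90,110,240,240,5,'s14c')"
```

```text
pos [ 0.4944 -0.2843  0.3273] F [-0.6  0.8 -1. ] grip 0.214 t 47.5
total shift units [0.012 0.075 0.306] turn units [ 0.    -0.024  0.06 ]
```

View pics/s14c.png

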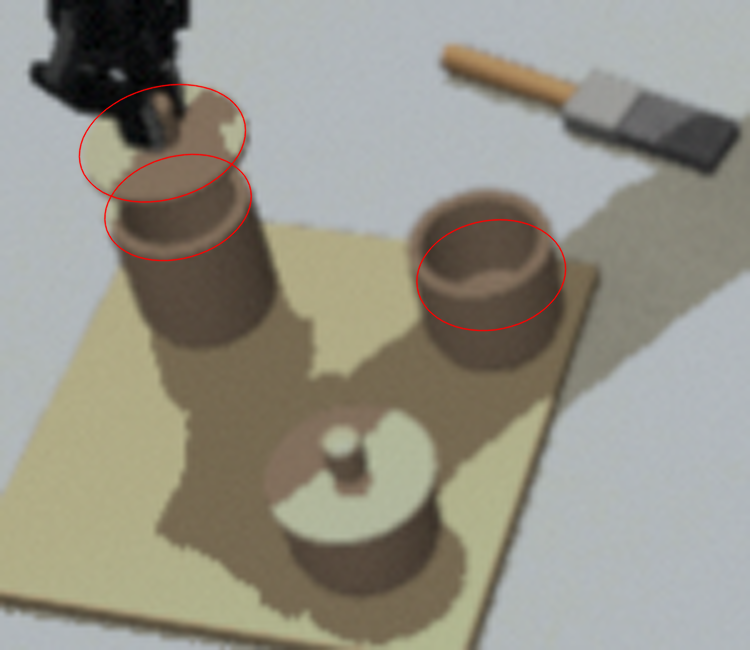

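>>> servo_tool(
  motion=[
    [[0.01,0.08,0.1,0,0,0.06],[0,0,0.2,0,0,0],[0,0,0.2,0,0,0],[0,0,0.1,0,0,0],[0,0,0,0,0,0]],
  ],
)

```text
clock: 48.1
position: [0.4953, -0.2849, 0.2942]
ee_rot: [1.0, 0.002, 0.001, -0.0]
ft_force: [0.1, -0.1, -0.5]
grip_width: 0.215
```

```bash
python3 g.py .495 -.288 .2835
```

```text
pos [ 0.4953 -0.2849  0.2942] F [ 0.1 -0.1 -0.5] grip 0.215 t 48.1
total shift units [-0.007  0.062  0.215] turn units [-0.011 -0.015  0.054]
```

>>> servo_tool(
  motion=[
    [[0,0.07,-0.03,0,0,0.05],[0,0,0,0,0,0],[0,0,0,0,0,0]],
  ],
)

```text
clock: 48.4
position: [0.4955, -0.2885, 0.296]
ee_rot: [1.0, 0.0, 0.001, -0.001]
ft_force: [-0.6, 0.1, -1.9]
grip_width: 0.212
```

```bash
python3 g.py .495 -.288 .2835; python3 -c "
from h import *
snap('scene','s15');p=status.get_obs()['position']
C=[(.495,-.288,.098,.04),(p[0],p[1],p[2]-.1915+.012,.044)]
over('s15',C,90,110,190,210,7,'s15c')"
```

```text
pos [ 0.4955 -0.2885  0.296 ] F [-0.6  0.1 -1.9] grip 0.212 t 48.4
total shift units [-0.011 -0.009  0.25 ] turn units [-0.012 -0.015  0.005]
```

View pics/s15c.png

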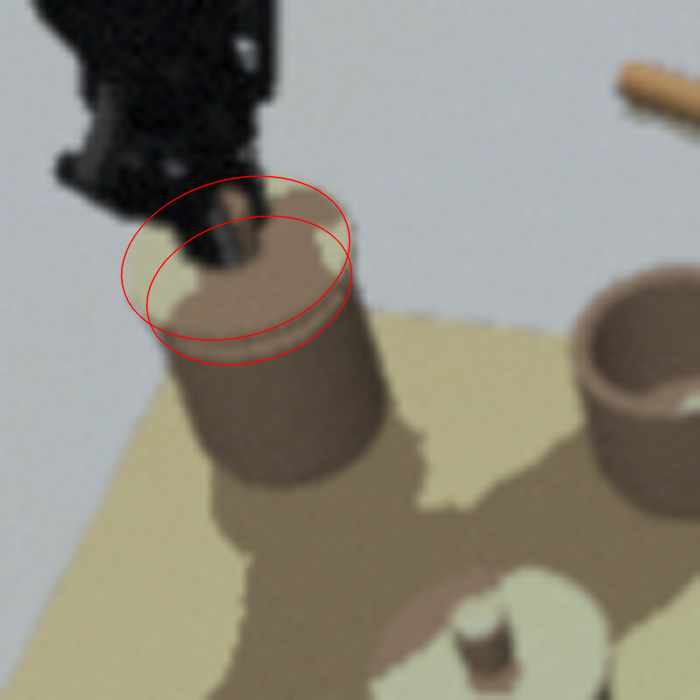

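>>> servo_tool(
  motion=[
    [[0,0,0.1,0,0,0],[0,0,0.1,0,0,0],[0,0,0.06,0,0,0]],
  ],
)

```text
clock: 48.75
position: [0.4957, -0.2889, 0.2832]
ee_rot: [1.0, -0.0, 0.001, 0.0]
ft_force: [-6.9, 3.7, 29.9]
grip_width: 0.214
```

Seated height as expected (0.2832). Release, back away, view.

>>> servo_tool(
  motion=[
    [[0,0,-0.03,0,0,0],[0,0,0,0,0,0],[0,0,0,0,0,0],[0,0,0,0,0,0]],
  ],
  jaw=140,
)

```text
clock: 49.15
position: [0.4959, -0.2888, 0.2844]
ee_rot: [1.0, 0.0, 0.002, 0.0]
ft_force: [0.3, 0.0, -0.2]
grip_width: 0.449
```

>>> servo_tool(
  motion=[
    [[0,0,-0.3,0,0,0],[0,0,-0.5,0,0,0],[0,0,-0.5,0,0,0],[-0.4,0,-0.2,0,0,0],[-0.7,0,0,0,0,0],[-0.5,0,0,0,0,0],[0,0,0,0,0,0]],
  ],
)

```text
clock: 49.85
position: [0.4141, -0.2879, 0.369]
ee_rot: [1.0, 0.001, 0.004, 0.001]
ft_force: [0.2, -1.1, 0.1]
grip_width: 0.452
```

```bash
python3 -c "
from h import *
snap('scene','s16');snap('top','t16')
C=[(.495,-.288,.104,.044),(.465,-.115,.084,.04)]
over('s16',C,90,100,240,240,5,'s16c');over('t16',C,270,130,400,250,5,'t16c')"
```

```text
(no output)
```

View pics/s16c.png

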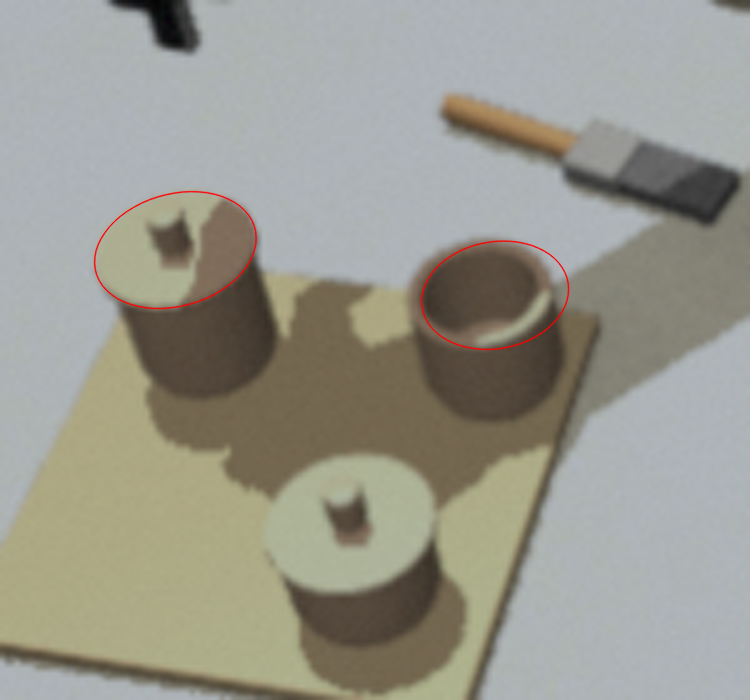

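View pics/t16c.png

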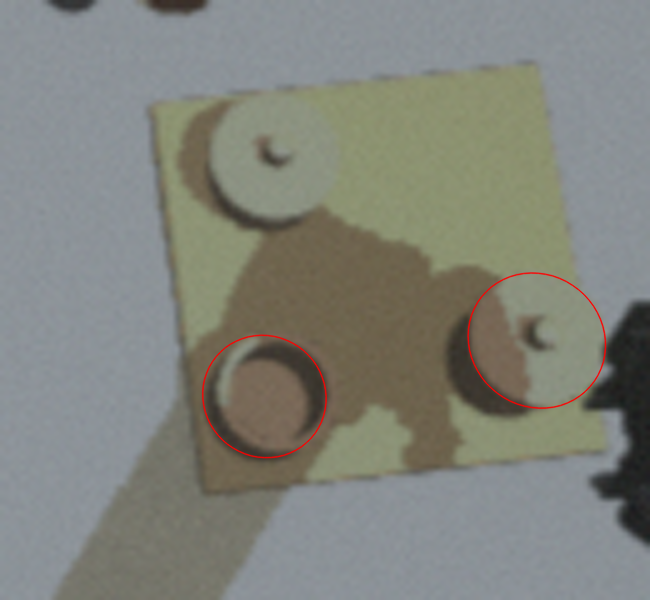

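```bash
python3 -c "
from h import *
C=[(.464,-.1205,.084,.04),(.464,-.1205,.084,.032)]
over('s16',C,160,130,220,190,10,'s16d');over('t16',C,300,185,350,235,12,'t16d')
a=cv2.imread('pics/s16d.png');b=cv2.imread('pics/t16d.png');cv2.imwrite('pics/st.png',cv2.resize(np.hstack([cv2.resize(a,(400,400)),cv2.resize(b,(400,400))]),None,fx=1,fy=1))"; python3 g.py .428 -.12 .31
```

```text
pos [ 0.4163 -0.2874  0.3689] F [-1.1 -0.3 -0. ] grip 0.456 t 50.0
total shift units [ 0.238 -3.35   1.173] turn units [ 0.021 -0.102  0.05 ]
```

View pics/st.png

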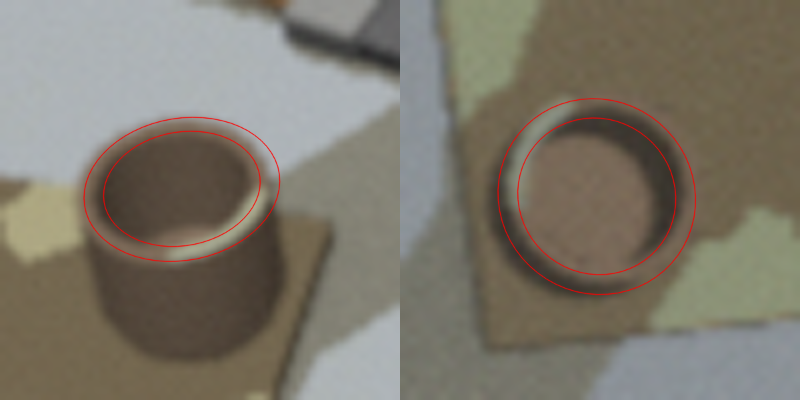

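>>> servo_tool(
  motion=[
    [[0.05,-0.3,0,0,-0.1,0],[0.05,-0.6,0.1,0,0,0],[0.05,-0.7,0.2,0,0,0],[0.05,-0.7,0.2,0,0,0],[0,-0.5,0.2,0,0,0],[0,-0.3,0.2,0,0,0],[0,0,0,0,0,0],[0,0,0,0,0,0]],
  ],
)

```text
clock: 50.75
position: [0.4315, -0.1167, 0.324]
ee_rot: [1.0, 0.008, 0.0, -0.0]
ft_force: [0.0, -0.3, 0.1]
grip_width: 0.45
```

```bash
python3 g.py .428 -.121 .237
```

```text
pos [ 0.4315 -0.1167  0.324 ] F [ 0.  -0.3  0.1] grip 0.45 t 50.8
total shift units [-0.072  0.085  1.741] turn units [-0.005 -0.004  0.189]
```

>>> servo_tool(
  motion=[
    [[-0.07,0.09,0.1,0,0,0.19],[0,0,0.3,0,0,0],[0,0,0.3,0,0,0],[0,0,0.3,0,0,0],[0,0,0.3,0,0,0],[0,0,0.1,0,0,0],[0,0,0,0,0,0],[0,0,0,0,0,0]],
  ],
)

```text
clock: 51.55
position: [0.4286, -0.1289, 0.2534]
ee_rot: [1.0, -0.008, 0.002, 0.001]
ft_force: [-0.7, 0.6, 0.6]
grip_width: 0.451
```

```bash
python3 g.py .428 -.121 .237
```

```text
pos [ 0.4286 -0.1289  0.2534] F [-0.7  0.6  0.6] grip 0.451 t 51.5
total shift units [-0.015 -0.158  0.328] turn units [ 0.013 -0.036 -0.179]
```

>>> servo_tool(
  motion=[
    [[0,-0.16,0.12,0,0,-0.18],[0,0,0.15,0,0,0],[0,0,0.05,0,0,0],[0,0,0,0,0,0]],
  ],
)

```text
clock: 51.95
position: [0.4294, -0.1204, 0.2376]
ee_rot: [1.0, 0.001, 0.003, 0.001]
ft_force: [0.2, 0.6, -0.6]
grip_width: 0.447
```

```bash
python3 g.py .428 -.121 .237
```

```text
pos [ 0.4294 -0.1204  0.2376] F [ 0.2  0.6 -0.6] grip 0.447 t 52.0
total shift units [-0.027  0.011  0.012] turn units [ 0.027 -0.065  0.015]
```

Grip, lift 20 mm, move by (+18,−22) mm.

>>> servo_tool(
  motion=[
    [[0,0,0,0,-0.06,0],[0,0,0,0,0,0],[0,0,0,0,0,0],[0,0,0,0,0,0],[0,0,0,0,0,0],[0,0,0,0,0,0],[0,0,0,0,0,0]],
  ],
  jaw=255,
  force=70,
)

```text
clock: 52.65
position: [0.43, -0.1206, 0.2382]
ee_rot: [1.0, 0.001, 0.001, 0.001]
ft_force: [1.4, 0.0, -0.4]
grip_width: 0.08
```

>>> servo_tool(
  motion=[
    [[0,0,-0.2,0,0,0],[0,0,-0.2,0,0,0],[0.18,0.22,0,0,0,0],[0.18,0.2,0,0,0,0],[0,0,0,0,0,0],[0,0,0,0,0,0]],
  ],
)

```text
clock: 53.25
position: [0.4485, -0.1437, 0.2597]
ee_rot: [1.0, 0.0, -0.0, 0.001]
ft_force: [-0.1, 0.9, -3.6]
grip_width: 0.083
```

```bash
python3 g.py .4465 -.144 .2385
```

```text
pos [ 0.4485 -0.1437  0.2597] F [-0.1  0.9 -3.6] grip 0.083 t 53.2
total shift units [-0.041  0.004  0.424] turn units [0.028 0.011 0.002]
```

>>> servo_tool(
  motion=[
    [[0,0,0.15,0,0,0],[0,0,0.12,0,0,0],[0,0,0.08,0,0,0],[0,0,0.05,0,0,0],[0,0,0.05,0,0,0]],
  ],
)

```text
clock: 53.75
position: [0.4481, -0.1432, 0.2378]
ee_rot: [1.0, 0.0, -0.002, 0.002]
ft_force: [-27.6, 7.8, 67.6]
grip_width: 0.078
```

>>> servo_tool(
  motion=[
    [[0,0,-0.05,0,0,0],[0,0,0,0,0,0],[0,0,0,0,0,0],[0,0,0,0,0,0],[0,0,0,0,0,0]],
  ],
  jaw=140,
)

```text
clock: 54.25
position: [0.4488, -0.1427, 0.2413]
ee_rot: [1.0, 0.001, -0.001, 0.002]
ft_force: [0.6, 0.6, 0.4]
grip_width: 0.45
```

>>> servo_tool(
  motion=[
    [[0,0,-0.3,0,0,0],[0,0,-0.5,0,0,0],[0,0,-0.6,0,0,0],[0,0,-0.5,0,0,0],[0,0,-0.2,0,0,0],[0,-0.3,0,0,0,0],[0,-0.7,0,0,0,0],[0,-0.9,0,0,0,0],[0,-0.9,0,0,0,0],[0,-0.9,0,0,0,0],[0,-0.9,0,0,0,0],[0,-0.9,0,0,0,0]],
  ],
)

```text
clock: 55.45
position: [0.4453, 0.141, 0.3394]
ee_rot: [1.0, -0.005, -0.006, 0.001]
ft_force: [0.9, -0.1, -0.5]
grip_width: 0.453
```

>>> servo_tool(
  motion=[
    [[0,-0.8,0,0,0,0],[0,-0.9,0,0,0,0],[0,-0.9,0,0,0,0],[0,-0.6,0,0,0,0],[0,-0.3,0,0,0,0],[0,0,0,0,0,0],[0,0,0,0,0,0]],
  ],
)

```text
clock: 56.15
position: [0.4356, 0.3338, 0.3297]
ee_rot: [1.0, 0.003, -0.013, -0.0]
ft_force: [0.9, -1.0, 0.9]
grip_width: 0.452
```

```bash
python3 g.py .4255 .3635 .24; python3 -c "
from h import *
snap('scene','s17');snap('top','t17')
C=[(.495,-.288,.104,.044),(.4835,-.1435,.084,.04)]
over('s17',C,90,100,230,230,5,'s17c');over('s17',[(.4255,.3635,.012,.044)],240,90,400,210,4,'s17d')"
```

```text
pos [0.4356 0.3338 0.3297] F [ 0.9 -1.   0.9] grip 0.452 t 56.1
total shift units [-0.153 -0.595  1.798] turn units [-0.002  0.29   0.058]
```

View pics/s17c.png

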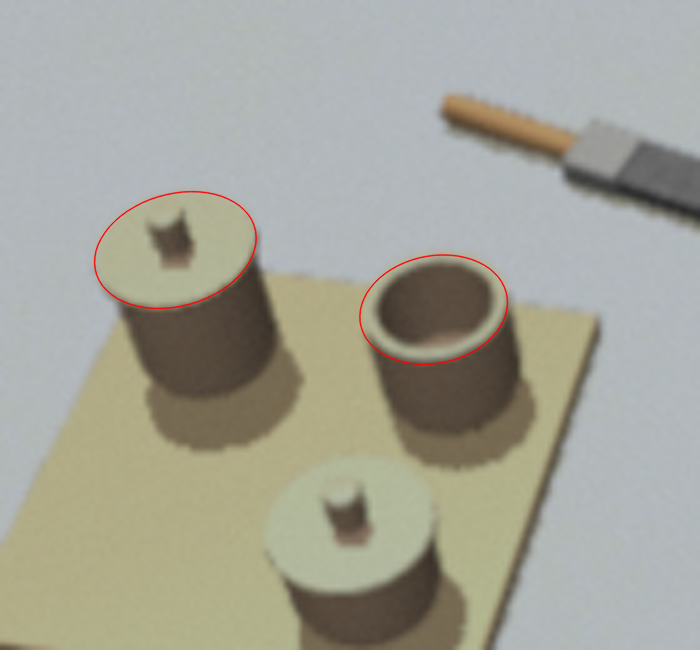

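View pics/s17d.png

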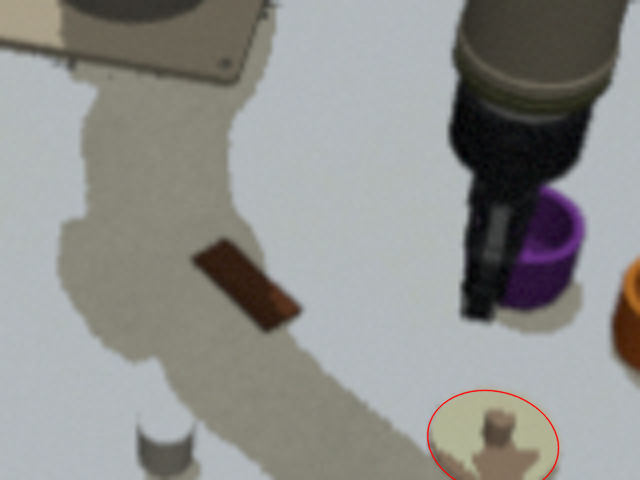

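>>> servo_tool(
  motion=[
    [[-0.08,-0.6,0,0,0.29,0.06],[0,0,0,0,0,0],[0,0,0.3,0,0,0],[0,0,0.4,0,0,0],[0,0,0.4,0,0,0],[0,0,0.4,0,0,0],[0,0,0.2,0,0,0],[0,0,0,0,0,0],[0,0,0,0,0,0]],
  ],
)

```text
clock: 57.15
position: [0.4358, 0.3528, 0.2382]
ee_rot: [1.0, -0.008, 0.002, 0.003]
ft_force: [-0.4, 0.8, 1.1]
grip_width: 0.453
```

```bash
python3 g.py .4255 .3635 .191; python3 -c "
from h import *
snap('scene','s18');crop('s18',300,120,420,230,5,'s18c')"
```

```text
pos [0.4358 0.3528 0.2382] F [-0.4  0.8  1.1] grip 0.453 t 57.1
total shift units [-0.213 -0.216  0.943] turn units [ 0.073 -0.035 -0.189]
```

View pics/s18c.png

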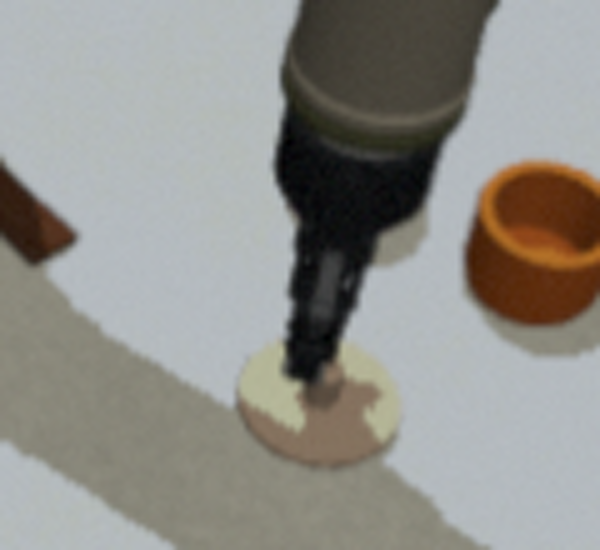

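>>> servo_tool(
  motion=[
    [[-0.2,-0.22,0,0.07,-0.03,-0.19],[0,0,0,0,0,0],[0,0,0.15,0,0,0],[0,0,0.25,0,0,0],[0,0,0.1,0,0,0],[0,0,0,0,0,0]],
  ],
)

```text
clock: 57.8
position: [0.4254, 0.3659, 0.2133]
ee_rot: [1.0, 0.001, 0.002, -0.001]
ft_force: [0.6, -0.2, 1.0]
grip_width: 0.451
```

```bash
python3 g.py .4255 .3635 .191
```

```text
pos [0.4254 0.3659 0.2133] F [ 0.6 -0.2  1. ] grip 0.451 t 57.8
total shift units [0.001 0.049 0.445] turn units [-0.028 -0.041  0.025]
```

>>> servo_tool(
  motion=[
    [[0,0.04,0.15,0,-0.04,0],[0,0,0.15,0,0,0],[0,0,0.1,0,0,0],[0,0,0,0,0,0]],
  ],
)

```text
clock: 58.2
position: [0.4256, 0.3633, 0.1909]
ee_rot: [1.0, 0.001, -0.001, -0.001]
ft_force: [-0.8, 0.5, 0.4]
grip_width: 0.451
```

```bash
python3 g.py .4255 .3635 .191
```

```text
pos [0.4256 0.3633 0.1909] F [-0.8  0.5  0.4] grip 0.451 t 58.2
total shift units [-0.002 -0.004 -0.001] turn units [-0.021  0.012  0.017]
```

>>> servo_tool(
  motion=[
    [[0,0,0,0,0,0],[0,0,0,0,0,0],[0,0,0,0,0,0],[0,0,0,0,0,0],[0,0,0,0,0,0],[0,0,0,0,0,0]],
  ],
  jaw=255,
  force=50,
)

```text
clock: 58.8
position: [0.4257, 0.3635, 0.1914]
ee_rot: [1.0, 0.001, -0.0, -0.001]
ft_force: [0.6, -0.1, -1.6]
grip_width: 0.211
```

>>> servo_tool(
  motion=[
    [[0,0,-0.2,0,0,0],[0,0,-0.4,0,0,0],[0,0,-0.6,0,0,0],[0,0,-0.6,0,0,0],[0,0,-0.6,0,0,0],[0,0,-0.4,0,0,0],[0,0.4,0,0,0,0],[0.1,0.7,0,0,0,0],[0.1,0.9,0,0,0,0],[0.1,0.9,0,0,0,0],[0.1,0.9,0,0,0,0],[0.1,0.9,0,0,0,0]],
  ],
)

```text
clock: 60.0
position: [0.4488, 0.1291, 0.3442]
ee_rot: [1.0, 0.009, 0.002, -0.004]
ft_force: [0.9, -0.4, -1.2]
grip_width: 0.213
```

>>> servo_tool(
  motion=[
    [[0.1,0.9,0,0,0,0],[0.1,0.9,0,0,0,0],[0.1,0.9,0,0,0,0],[0.1,0.9,0,0,0,0],[0.1,0.8,0,0,0,0],[0.1,0.5,0,0,0,0],[0,0,0,0,0,0],[0,0,0,0,0,0]],
  ],
)

```text
clock: 60.8
position: [0.4817, -0.1301, 0.3493]
ee_rot: [1.0, 0.006, 0.006, -0.002]
ft_force: [0.1, -0.1, -2.1]
grip_width: 0.211
```

```bash
python3 g.py .483 -.1435 .295
```

```text
pos [ 0.4817 -0.1301  0.3493] F [ 0.1 -0.1 -2.1] grip 0.211 t 60.8
total shift units [0.011 0.271 1.085] turn units [-0.038 -0.134  0.141]
```

>>> servo_tool(
  motion=[
    [[0.04,0.27,0.1,-0.04,-0.13,0.14],[0,0,0.3,0,0,0],[0,0,0.3,0,0,0],[0,0,0.2,0,0,0],[0,0,0,0,0,0],[0,0,0,0,0,0]],
  ],
)

```text
clock: 61.4
position: [0.4839, -0.1401, 0.3004]
ee_rot: [1.0, 0.003, -0.001, -0.0]
ft_force: [0.5, 0.1, -1.2]
grip_width: 0.213
```

```bash
python3 g.py .483 -.1435 .2694
```

```text
pos [ 0.4839 -0.1401  0.3004] F [ 0.5  0.1 -1.2] grip 0.213 t 61.4
total shift units [-0.018  0.069  0.62 ] turn units [-0.006  0.017  0.068]
```

>>> servo_tool(
  motion=[
    [[-0.02,0.07,0.1,0,0,0.07],[0,0,0.15,0,0,0],[0,0,0.1,0,0,0],[0,0,0,0,0,0]],
  ],
)

```text
clock: 61.8
position: [0.4832, -0.1436, 0.2823]
ee_rot: [1.0, -0.0, -0.0, 0.0]
ft_force: [0.1, -0.5, -1.3]
grip_width: 0.207
```

```bash
python3 g.py .483 -.1435 .2694; python3 -c "
from h import *
snap('scene','s19');p=status.get_obs()['position']
C=[(.483,-.1435,.084,.04),(p[0],p[1],p[2]-.1914+.012,.044)]
over('s19',C,120,110,240,210,6,'s19c')"
```

```text
pos [ 0.4832 -0.1436  0.2823] F [ 0.1 -0.5 -1.3] grip 0.207 t 61.8
total shift units [-0.003 -0.002  0.259] turn units [ 0.003  0.    -0.003]
```

View pics/s19c.png

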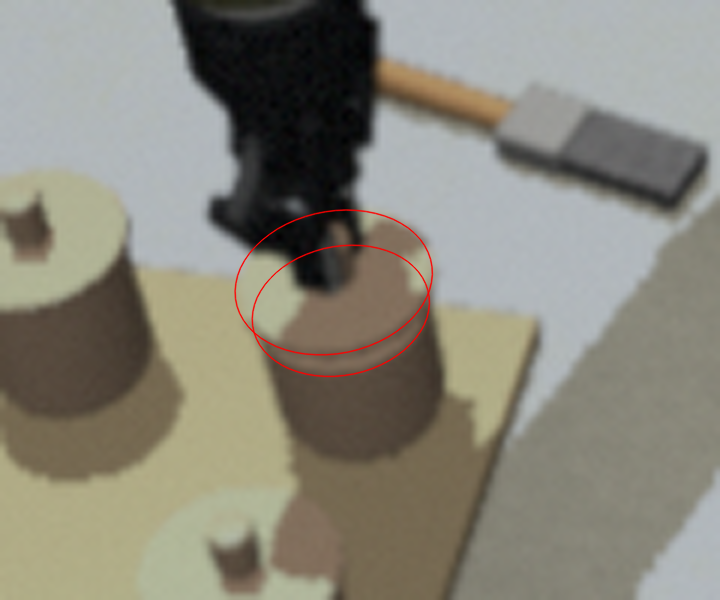

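Aligned; lower.

>>> servo_tool(
  motion=[
    [[0,0,0.1,0,0,0],[0,0,0.1,0,0,0],[0,0,0.06,0,0,0]],
  ],
)

```text
clock: 62.15
position: [0.4836, -0.1436, 0.2694]
ee_rot: [1.0, -0.0, 0.001, 0.0]
ft_force: [0.6, -0.0, -1.5]
grip_width: 0.215
```

>>> servo_tool(
  motion=[
    [[0,0,0.05,0,0,0]],
  ],
)

```text
clock: 62.25
position: [0.4841, -0.1436, 0.2688]
ee_rot: [1.0, -0.0, 0.001, 0.001]
ft_force: [-18.8, 3.7, 53.4]
grip_width: 0.213
```

>>> servo_tool(
  motion=[
    [[0,0,-0.05,0,0,0],[0,0,0,0,0,0],[0,0,0,0,0,0],[0,0,0,0,0,0]],
  ],
  jaw=140,
)

```text
clock: 62.65
position: [0.4846, -0.1435, 0.272]
ee_rot: [1.0, -0.0, 0.002, 0.001]
ft_force: [-0.7, 0.5, -0.3]
grip_width: 0.45
```

>>> servo_tool(
  motion=[
    [[0,0,-0.3,0,0,0],[0,0,-0.5,0,0,0],[0,0,-0.6,0,0,0],[0,-0.4,-0.2,0,0,0],[0.3,-0.8,0,0,0,0],[0.4,-0.9,0,0,0,0],[0.4,-0.9,0,0,0,0],[0.4,-0.9,0,0,0,0],[0.4,-0.9,0,0,0,0],[0.4,-0.9,0,0,0,0],[0.4,-0.8,0,0,0,0],[0,0,0,0,0,0]],
  ],
)

```text
clock: 63.85
position: [0.6188, 0.195, 0.3605]
ee_rot: [1.0, -0.002, 0.002, -0.0]
ft_force: [-1.6, -0.1, -0.4]
grip_width: 0.451
```

```bash
python3 g.py .66 .268 .25 24; python3 -c "
from h import *
snap('scene','s20');snap('top','t20')
C=[(.495,-.288,.104,.044),(.4835,-.1435,.09,.044),(.627,-.131,.078,.044)]
over('s20',C,80,110,240,260,5,'s20c');crop('s20',270,230,350,290,8,'s20d');crop('t20',180,130,240,180,8,'t20d')"
```

```text
pos [0.6188 0.195  0.3605] F [-1.6 -0.1 -0.4] grip 0.451 t 63.9
total shift units [ 0.807 -1.462  2.214] turn units [ 1.000e-03 -5.000e-02 -4.853e+00]
```

View pics/s20c.png

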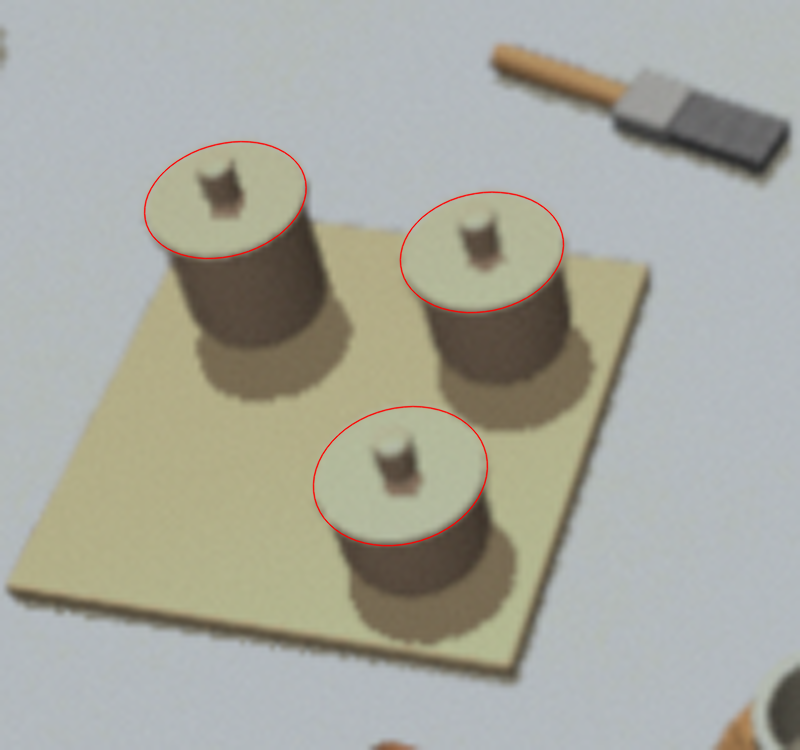

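View pics/s20d.png

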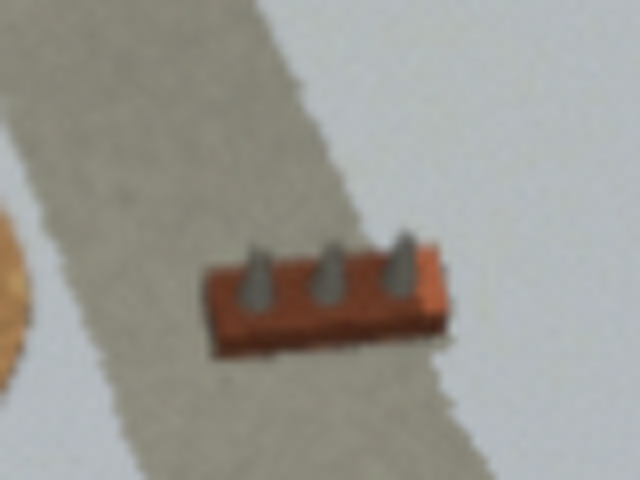

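View pics/t20d.png

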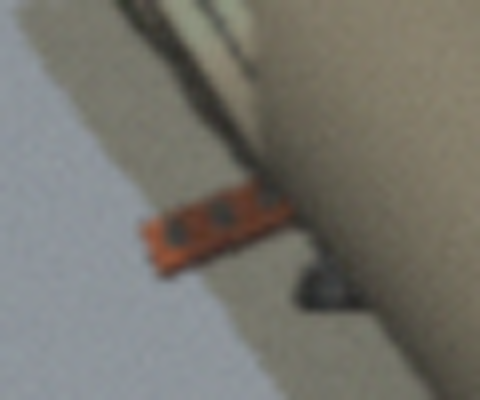

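```bash
cat >> h.py <<'E'
def box(f,x,y,az,z0,x0,y0,x1,y1,k,out):
    c=load(f); im=np.ascontiguousarray(c['color'][y0:y1,x0:x1,::-1]); im=cv2.resize(im,None,fx=k,fy=k,interpolation=cv2.INTER_CUBIC)
    ca,sa=np.cos(az),np.sin(az)
    for z in (z0,z0+.018):
        p=np.array([w2p(c,(x+ca*a-sa*b,y+sa*a+ca*b,z)) for a,b in ((.012,.036),(.012,-.036),(-.012,-.036),(-.012,.036))])
        p=(p-[x0,y0]+.5)*k-.5; cv2.polylines(im,[np.round(p*8).astype(np.int32)],True,(255,255,0),1,cv2.LINE_AA,3)
    cv2.imwrite('pics/'+out+'.png',im)
E
python3 -c "
from h import *
box('s20',.661,.267,np.radians(22.5),0,270,230,350,290,8,'b1');box('top0',.661,.267,np.radians(22.5),0,180,130,240,180,8,'b2')
a=cv2.imread('pics/b1.png');b=cv2.imread('pics/b2.png');cv2.imwrite('pics/b.png',np.hstack([a[120:420,100:500],b[120:420,80:480]]))"
```

```text
Traceback (most recent call last):
ValueError: all the input array dimensions except for the concatenation axis must match exactly, but along dimension 0, the array at index 0 has size 300 and the array at index 1 has size 280
```

```bash
python3 -c "
from h import *
a=cv2.imread('pics/b1.png');b=cv2.imread('pics/b2.png');cv2.imwrite('pics/b.png',np.hstack([a[120:400,100:500],b[120:400,80:480]]))"
```

```text
(no output)
```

View pics/b.png

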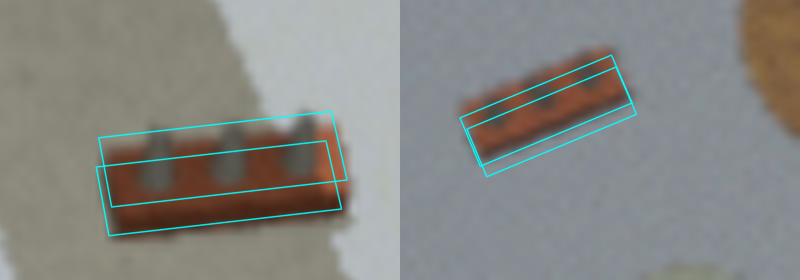

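```bash
python3 -c "
from h import *
az=np.radians(21)
box('s20',.6655,.2685,az,0,270,230,350,290,8,'b1');box('top0',.6655,.2685,az,0,180,130,240,180,8,'b2')
a=cv2.imread('pics/b1.png');b=cv2.imread('pics/b2.png');cv2.imwrite('pics/bb.png',np.hstack([a[120:400,100:500],b[120:400,80:480]]))"
```

```text
(no output)
```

View pics/bb.png

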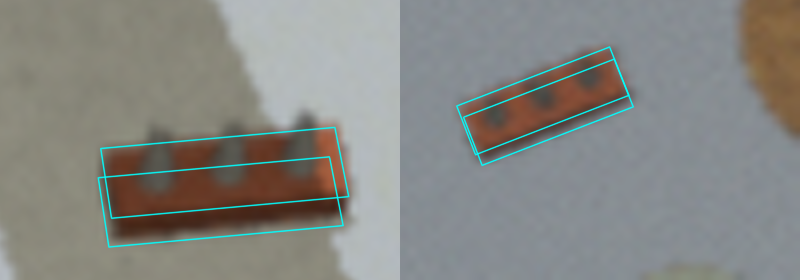

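>>> servo_tool(
  motion=[
    [[0.3,-0.6,0.2,0,0,0],[0.4,-0.7,0.3,0,-0.05,0],[0.1,-0.1,0.2,0,0,-0.9],[0,0,0.2,0,0,-0.9],[0,0,0.2,0,0,-0.9],[0,0,0.2,0,0,-0.9],[0,0,0,0,0,-0.4],[0,0,0,0,0,0],[0,0,0,0,0,0]],
  ],
  jaw=120,
)

```text
clock: 64.85
position: [0.6618, 0.2469, 0.2971]
ee_rot: [0.986, 0.166, 0.001, 0.006]
ft_force: [0.4, 0.3, 0.5]
grip_width: 0.525
```

```bash
python3 g.py .664 .2685 .23 21
```

```text
pos [0.6618 0.2469 0.2971] F [0.4 0.3 0.5] grip 0.525 t 64.8
total shift units [ 0.186 -0.411  1.336] turn units [ 0.143  0.013 -0.368]
```

>>> servo_tool(
  motion=[
    [[0.18,-0.4,0.1,0.14,0,-0.36],[0,0,0.2,0,0,0],[0,0,0.3,0,0,0],[0,0,0.3,0,0,0],[0,0,0.2,0,0,0],[0,0,0,0,0,0],[0,0,0,0,0,0]],
  ],
)

```text
clock: 65.55
position: [0.6639, 0.2681, 0.2381]
ee_rot: [0.984, 0.18, -0.0, 0.0]
ft_force: [0.0, -0.3, -0.2]
grip_width: 0.53
```

```bash
python3 g.py .664 .2685 .178 21;python3 -c "
from h import *
snap('scene','s21');crop('s21',250,190,350,290,6,'s21c')"
```

```text
pos [0.6639 0.2681 0.2381] F [ 0.  -0.3 -0.2] grip 0.53 t 65.5
total shift units [ 0.007 -0.008  1.202] turn units [ 0.009  0.013 -0.05 ]
```

View pics/s21c.png

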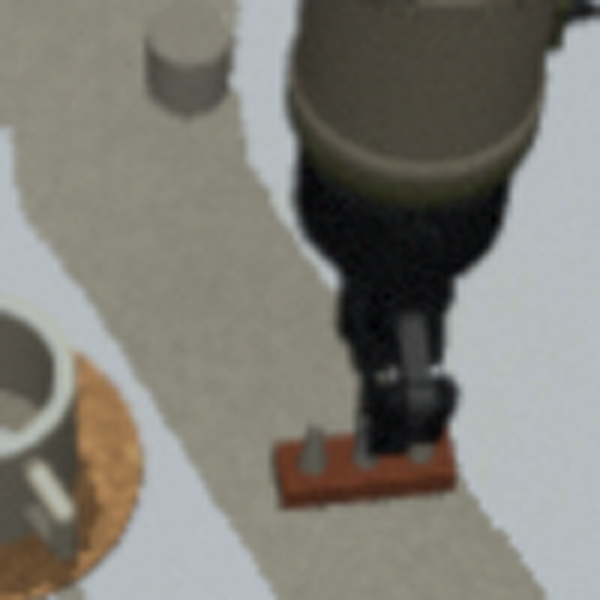

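>>> servo_tool(
  motion=[
    [[0,0,0.2,0,0,-0.05],[0,0,0.25,0,0,0],[0,0,0.2,0,0,0],[0,0,0.1,0,0,0],[0,0,0,0,0,0]],
  ],
)

```text
clock: 66.1
position: [0.6641, 0.2678, 0.198]
ee_rot: [0.983, 0.182, 0.0, 0.0]
ft_force: [0.0, -0.8, 0.5]
grip_width: 0.527
```

```bash
python3 g.py .664 .2685 .178 21;python3 -c "
from h import *
snap('scene','s22');crop('s22',250,190,350,290,6,'s22c')"
```

```text
pos [0.6641 0.2678 0.198 ] F [ 0.  -0.8  0.5] grip 0.527 t 66.1
total shift units [ 0.003 -0.015  0.4  ] turn units [ 0.011  0.001 -0.002]
```

View pics/s22c.png

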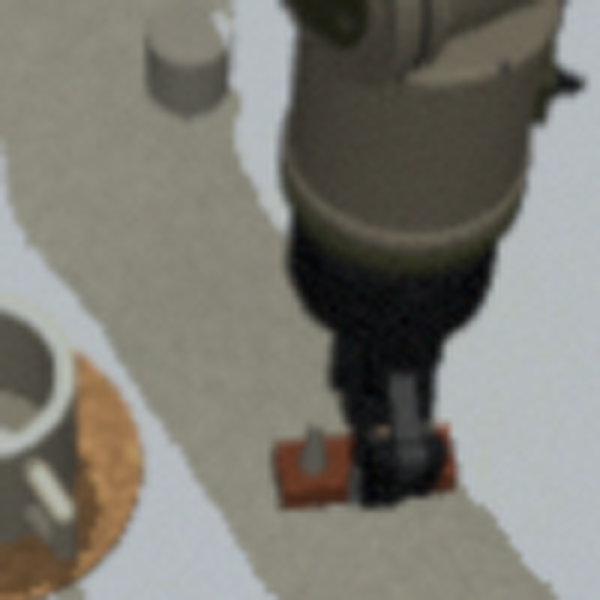

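>>> servo_tool(
  motion=[
    [[0,0,0.15,0,0,0],[0,0,0.12,0,0,0],[0,0,0.08,0,0,0],[0,0,0,0,0,0]],
  ],
)

```text
clock: 66.55
position: [0.6644, 0.268, 0.1802]
ee_rot: [0.983, 0.182, 0.001, 0.0]
ft_force: [-0.6, 0.6, -0.0]
grip_width: 0.53
```

>>> servo_tool(
  motion=[
    [[0,0,0,0,0,0],[0,0,0,0,0,0],[0,0,0,0,0,0],[0,0,0,0,0,0],[0,0,0,0,0,0],[0,0,0,0,0,0],[0,0,0,0,0,0]],
  ],
  jaw=255,
  force=40,
)

```text
clock: 67.25
position: [0.6646, 0.2681, 0.1809]
ee_rot: [0.983, 0.182, 0.001, 0.0]
ft_force: [-0.2, -0.1, -0.1]
grip_width: 0.27
```

>>> servo_tool(
  motion=[
    [[0,0,-0.2,0,0,0],[0,0,-0.4,0,0,0],[0,0,-0.6,0,0,0],[0,0,-0.6,0,0,0],[0,0,-0.6,0,0,0],[0,0,-0.4,0,0,0],[0,0,0,0,0,0]],
  ],
)

```text
clock: 67.95
position: [0.6635, 0.2687, 0.3359]
ee_rot: [0.983, 0.183, 0.003, -0.001]
ft_force: [0.3, 0.1, 0.4]
grip_width: 0.265
```

```bash
python3 g.py .637 -.2756 .33 5;python3 -c "
from h import *
snap('scene','s23');crop('s23',250,150,350,270,5,'s23c')"
```

```text
pos [0.6635 0.2687 0.3359] F [0.3 0.1 0.4] grip 0.265 t 68.0
total shift units [-4.405  9.97   0.083] turn units [-0.017 -0.078  3.209]
```

View pics/s23c.png

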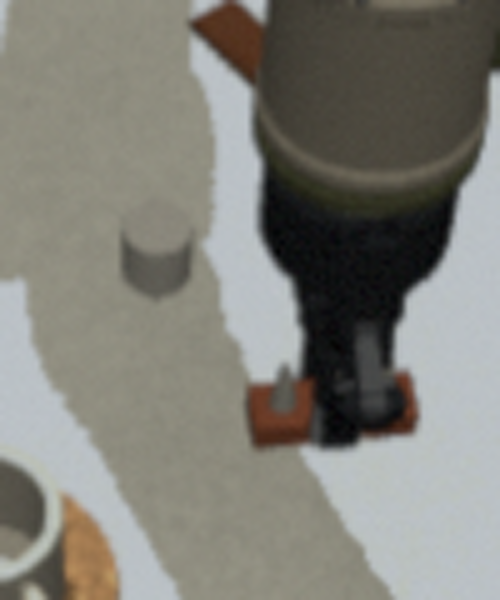

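>>> servo_tool(
  motion=[
    [[0,0,0,0,-0.05,0.8],[0,0,0,0,0,0.8],[0,0,0,0,0,0.8],[0,0,0,0,0,0.7],[-0.05,0.4,0,0,0,0],[-0.1,0.8,0,0,0,0],[-0.13,0.9,0,0,0,0],[-0.13,0.9,0,0,0,0],[-0.13,0.9,0,0,0,0],[-0.13,0.9,0,0,0,0],[-0.13,0.9,0,0,0,0],[-0.13,0.9,0,0,0,0]],
  ],
)

```text
clock: 69.2
position: [0.641, -0.0676, 0.3249]
ee_rot: [0.999, 0.051, -0.007, -0.002]
ft_force: [0.7, -0.6, 0.1]
grip_width: 0.27
```

```bash
python3 g.py .637 -.2756 .33 5
```

```text
pos [ 0.641  -0.0676  0.3249] F [ 0.7 -0.6  0.1] grip 0.27 t 69.2
total shift units [-0.503  4.129 -0.111] turn units [-0.044  0.16   0.163]
```

>>> servo_tool(
  motion=[
    [[-0.1,0.9,0,0,0.16,0.16],[-0.1,0.9,0,0,0,0],[-0.1,0.8,-0.1,0,0,0],[-0.1,0.6,0,0,0,0],[-0.05,0.3,0,0,0,0],[0,0,0,0,0,0],[0,0,0,0,0,0]],
  ],
)

```text
clock: 69.9
position: [0.6293, -0.2586, 0.3237]
ee_rot: [0.999, 0.039, -0.004, -0.002]
ft_force: [0.1, -0.0, -1.3]
grip_width: 0.268
```

```bash
python3 g.py .637 -.2756 .195 5
```

```text
pos [ 0.6293 -0.2586  0.3237] F [ 0.1 -0.  -1.3] grip 0.268 t 69.9
total shift units [0.151 0.363 2.571] turn units [-0.051  0.1   -0.116]
```

>>> servo_tool(
  motion=[
    [[0.1,0.36,0,-0.05,0.1,-0.11],[0,0,0,0,0,0],[0,0,0.3,0,0,0],[0,0,0.4,0,0,0],[0,0,0.5,0,0,0],[0,0,0.4,0,0,0],[0,0,0.3,0,0,0],[0,0,0,0,0,0],[0,0,0,0,0,0]],
  ],
)

```text
clock: 70.8
position: [0.6387, -0.2561, 0.2213]
ee_rot: [0.999, 0.054, -0.0, -0.005]
ft_force: [0.9, 0.2, -0.5]
grip_width: 0.269
```

```bash
python3 g.py .637 -.2756 .195 5
```

```text
pos [ 0.6387 -0.2561  0.2213] F [ 0.9  0.2 -0.5] grip 0.269 t 70.8
total shift units [-0.075  0.389  0.522] turn units [-0.105 -0.     0.246]
```

>>> servo_tool(
  motion=[
    [[-0.08,0.4,0,-0.1,0,0.24],[0,0,0,0,0,0],[0,0,0.12,0,0,0],[0,0,0.1,0,0,0],[0,0,0,0,0,0]],
  ],
)

```text
clock: 71.3
position: [0.6378, -0.278, 0.2129]
ee_rot: [0.999, 0.043, 0.002, 0.001]
ft_force: [-0.4, 0.2, -0.7]
grip_width: 0.268
```

```bash
python3 g.py .637 -.2756 .195 5
```

```text
pos [ 0.6378 -0.278   0.2129] F [-0.4  0.2 -0.7] grip 0.268 t 71.3
total shift units [-0.013 -0.051  0.358] turn units [ 0.031 -0.052 -0.017]
```

>>> servo_tool(
  motion=[
    [[0,-0.04,0.12,0.03,-0.05,0],[0,0,0.12,0,0,0],[0,0,0.08,0,0,0],[0,0,0.05,0,0,0]],
  ],
)

```text
clock: 71.7
position: [0.6379, -0.2753, 0.1943]
ee_rot: [0.999, 0.043, 0.0, 0.0]
ft_force: [-13.0, 4.4, 26.7]
grip_width: 0.267
```

Down. Release and withdraw toward the start side, then look.

>>> servo_tool(
  motion=[
    [[0,0,-0.03,0,0,0],[0,0,0,0,0,0],[0,0,0,0,0,0],[0,0,0,0,0,0]],
  ],
  jaw=140,
)

```text
clock: 72.1
position: [0.6381, -0.275, 0.1956]
ee_rot: [0.999, 0.043, 0.0, -0.0]
ft_force: [0.1, -0.0, 0.1]
grip_width: 0.453
```

>>> servo_tool(
  motion=[
    [[0,0,-0.2,0,0,0],[0,0,-0.4,0,0,0],[0,0,-0.6,0,0,0],[0,0,-0.7,0,0,0],[0,0,-0.7,0,0,0],[0,0,-0.6,0,0,0],[0,0,-0.4,0,0,0],[0,0.4,0,0,0,0],[0,0.8,0,0,0,0],[0,0.8,0,0,0,0],[0,0.8,0,0,0,0],[0,0.5,0,0,0,0]],
  ],
)

```text
clock: 73.3
position: [0.654, -0.4377, 0.3947]
ee_rot: [0.999, 0.049, 0.004, 0.001]
ft_force: [-0.2, -0.1, -0.2]
grip_width: 0.449
```

>>> servo_tool(
  motion=[
    [[-0.5,0.2,0,0,0,0],[-0.8,0.2,0,0,0,0],[-0.8,0.2,0,0,0,0],[-0.8,0,0,0,0,0],[-0.5,0,0,0,0,0],[0,0,0,0,0,0],[0,0,0,0,0,0],[0,0,0,0,0,0],[0,0,0,0,0,0]],
  ],
)

```text
clock: 74.2
position: [0.4812, -0.489, 0.3949]
ee_rot: [0.999, 0.046, 0.005, 0.001]
ft_force: [0.3, 0.2, 0.2]
grip_width: 0.453
```

```bash
python3 -c "
from h import *
print(status.get_obs()['position'],status.get_obs()['joint_velocities'].round(3))
snap('scene','s24');snap('top','t24')
C=[(.495,-.288,.104,.044),(.4835,-.1435,.09,.044),(.627,-.131,.078,.044)]
over('s24',C,80,110,240,260,5,'s24c');crop('t24',210,120,400,250,4,'t24c')"
```

```text
[ 0.48120544 -0.48902161  0.39489104] [-0.012  0.004 -0.005 -0.006 -0.001  0.    -0.001]
```

View pics/s24.png

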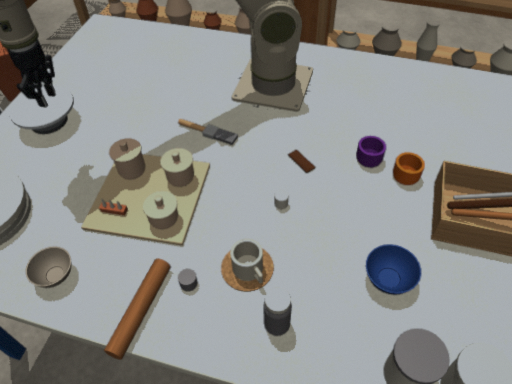

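View pics/s24c.png

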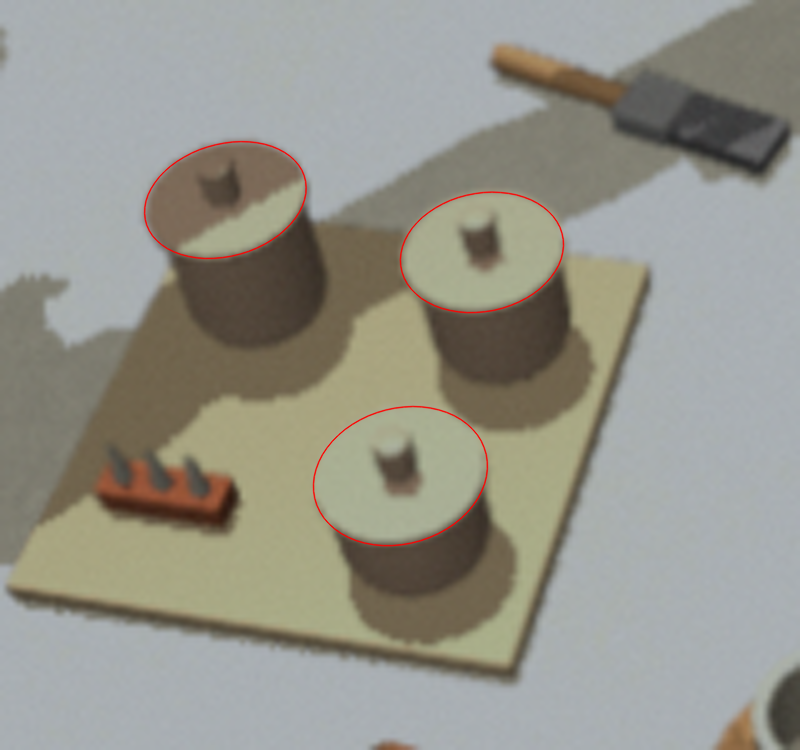

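View pics/t24c.png

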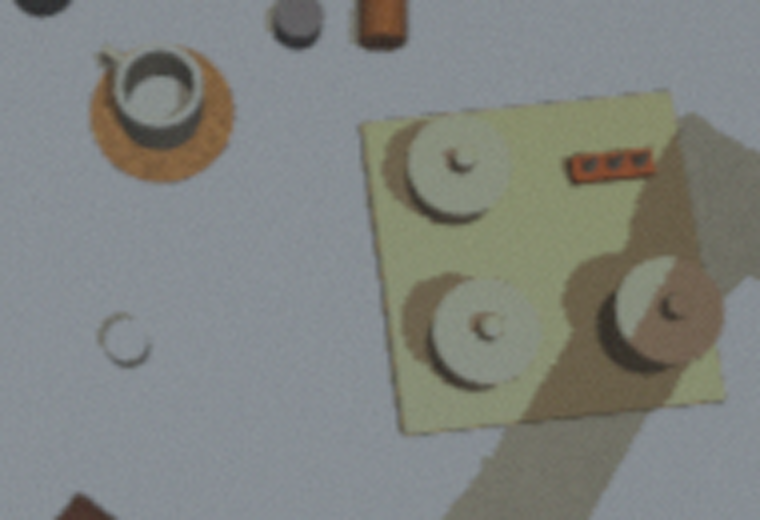

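```bash
python3 -c "
from h import *
print(order.hand_in())"
```

```text
the job is handed in; nothing more can be done
None
```

The job is done and handed in at about 74 s of the 210 s allowed. I don't know the verdict, as the hand-in reports none.

- **Order followed:** the mug went to the cork mat first. Then the low, mid and tall jars went onto the shelf, a lid went on each, and the cone pack went on last.
- **Knock:** the mid jar was pushed about 3 cm towards the shelf edge while I was bringing its lid. I put that lid on the tall jar, moved the mid jar back in from the edge, and lidded it with the third lid.
- **Last checks, both cameras:**
  - All three jars stand upright and wholly on the shelf, about 60 mm apart or more.
  - Every lid is level: each one seated at the expected height to within about 1 mm, and its outline matches the projected disc.
  - The cone pack is upright in the free corner, clear of the jars.
  - The mug is on the mat, 2–3 mm off its centre by eye.
  - The bystanders and the orange and purple jars look unmoved by eye, and the arm is clear of everything.
- **Forces:** the hardest set-down read about 68 N at the wrist, against the 120 N limit. That is firmer than I intended.
- **Disagreements:** none at the end. Earlier the two cameras differed by about 6 mm in y on the low jar and by up to 13 mm on the lids. The lid difference came from my reading knob positions; fitting the disc outlines settled it.

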